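Fetch the reference vial from the dry drawer behind the jars and weigh it

TASK

The blue-capped vial in the drawer of the dry-storage box is to be weighed, but the two powder jars stand in front of that drawer: park both jars upright on the steel tray first, then pull the drawer open, take out the blue-capped vial and stand it upright in the middle of the balance pan. Push the drawer fully shut so that the other two vials stay dry and in place, and put the blue-lidded and the red-lidded jar back upright, each exactly where it stood. Leave the black-lidded jar where it is.

Things in the scene. Friction and masses are not known exactly. Their poses are not given: they have to be found in the camera images.
- jar_blue_mid (a point): Powder jar with a blue lid, round, upright: 62 mm in diameter, 88 mm high (lid from 69 mm up, 58 mm wide), 0.13 to 0.27 kg. The point is its centre, half-way up (44 mm over its foot), z up. It stands in front of the drawer at the start and must come back to that same spot.
- jar_red_mid (a point): Powder jar with a red lid, round, upright: 50 mm in diameter, 72 mm high (lid from 56 mm up, 48 mm wide), 0.1 to 0.2 kg. The point is its centre, half-way up (36 mm over its foot), z up. It stands in front of the drawer at the start (the two jars may have either place) and must come back to that same spot.
- vial_blue_mid (a point): The wanted glass vial, blue cap: 27 mm in diameter, 66 mm high (cap 24 mm wide, from 52 mm up), 34 g. The point is its centre, 33 mm over its foot, z up. It stands in one of three 32 mm holes (10 mm deep, 65 mm apart, in a row along the handle's y) in the drawer, foot 18 mm above the bench, seen through the clear lid; it travels with the drawer and lifts straight out.
- vial_white_mid (a point): Another vial of the same size, white cap, in another hole of the insert; it stays in the drawer. The point is its centre, 33 mm over its foot.
- vial_black_mid (a point): Another vial of the same size, black cap, in another hole of the insert; it stays in the drawer. The point is its centre, 33 mm over its foot.
- drawer (a joint): Drawer of the white dry-storage box (fixed; 155 mm deep, 206 wide, 96 high, clear lid, yaw up to 0.12 rad). Value: m pulled out, 0 shut, 0.130 at the stop. It moves with 1 to 2 N and stays where left; its grey front panel is 92 mm high. The vials' row lies 60 mm behind the panel, parallel to it, so pull at least 0.125 to have it 60 mm clear in front of the lid.
- drawer_handle (a point): Middle of the drawer's steel bar handle, 75 mm above the bench: a 10 mm round bar, 110 mm long along this point's y axis, its middle line 45 mm in front of the drawer's grey front panel (40 mm free behind the bar). The drawer comes out along this point's -x axis, towards the robot. The point moves with the drawer.
- tray: Shallow steel tray, fixed to the bench, to the left of the box, either next to it or beyond the balance: 241 mm along its x, 161 mm along its y, floor 3 mm above the bench, rolled rim 15 mm high. Origin at the centre of its underside. There is room for both jars one behind the other along its x (for example 50 mm either side of its centre).
- balance_pan (a point): Centre of the top face of the round steel pan (100 mm in diameter) of the white balance, which stands beside the tray, left of the box; fixed, the pan 62 mm above the bench and 12 mm above the balance's housing. The pan does not move.
- jar_black_mid (a point): A third jar, with a black lid: round, 46 mm in diameter, 78 mm high, standing loose on the right of the work. It is not part of the job; leave it. The point is its centre, 39 mm over its foot.
Not all that is in view belongs to the job. There is more than one size of the part that bears jar_red_mid; the job needs the middle-sized.

How it is judged:
On the way, in this order (a step that is already met when the one before it is completed fails the run):
1. both jars stand upright on the tray, let go, with the drawer still shut (x of jar_blue_mid in the frame of tray between -0.105 and 0.105 m and y of jar_blue_mid in the frame of tray between -0.065 and 0.065 m and height (world z) of jar_blue_mid between 0.041 and 0.053 m and angle between each of jar_blue_mid, jar_red_mid's own z axis and vertical below 0.15 rad and linear speed of each of jar_blue, jar_red below 0.03 m/s and contact force between each of jar_blue, jar_red and the fingers below 0.1 N and x of jar_red_mid in the frame of tray between -0.105 and 0.105 m and y of jar_red_mid in the frame of tray between -0.065 and 0.065 m and height (world z) of jar_red_mid between 0.033 and 0.045 m and value of joint drawer below 0.02 m), for 0.2 s.
2. the drawer is pulled open at least 80 mm (value of joint drawer above 0.08 m), for 0.2 s.
At the end, for the whole second after the job is handed in: Blue-capped vial upright and at rest on the pan within 15 mm of its centre; drawer shut to within 5 mm, the other two vials upright in their holes; blue-lidded and red-lidded jars upright, at rest, each within 15 mm of where it stood at the start (distance of each of jar_blue_mid, jar_red_mid, vial_white_mid, vial_black_mid from where it was at the start of the episode below 0.015 m and angle between each of jar_blue_mid, jar_red_mid, vial_blue_mid's own z axis and vertical below 0.1 rad and linear speed of each of jar_blue, jar_red, vial_blue below 0.02 m/s and horizontal distance between vial_blue_mid and balance_pan below 0.015 m and z of vial_blue_mid in the frame of balance_pan between 0.028 and 0.038 m and value of joint drawer below 0.005 m and angle between each of vial_white_mid, vial_black_mid's own z axis and vertical below 0.2 rad); the robot touches nothing.
It fails at once if one of the jars or the wanted vial is tipped by more than 45 degrees (angle between any of jar_blue_mid, jar_red_mid, vial_blue_mid's own z axis and vertical above 0.785 rad).
It fails at once if the black-lidded jar is displaced by more than 20 mm or tipped (distance of jar_black_mid from where it was at the start of the episode above 0.02 m or angle between jar_black_mid's own z axis and vertical above 0.4 rad).
It also fails if it takes over 138 s, if anything falls off the work surface, if the arm or the gripper's body presses on something with over 40 N, if the wrist force passes 120 N, or if a joint passes its speed limit or range.

ROBOT

A 6-joint arm with a two-finger parallel gripper is mounted at the origin on a cart in front of the work surface, level with it; the furniture and walls round the work are solid. World frame = base frame: x ahead of the robot, y to its left, z up, the work surface at z = 0. Lengths are in m, angles in rad, forces in N, time in s.
With the tool pointing down it reaches from about 0.325 to 0.9 m from the base axis. Payload 3.5 kg.
Tool frame: the origin (TCP) lies on the centre line of the jaws, within the pads' length; the fingertips stand 22 mm ahead of it and the grasp point (between the pads) lies 3 mm ahead of it; z points along the fingers, y is the line along which they close (so a half turn about z gives the same grasp; the last joint's range is limited). The gripper opens to 85 mm and grips with 20 to 120 N. Pads are 22 mm wide; open, the fingers measure 114 mm over their backs; the gripper's body (76 mm by 85 mm) begins 54 mm behind the grasp point. The pads swing forward as they close: fully open they stand 13 mm farther back than shut.
Start: joints at [1.213, 0.276, -0.026, 1.268, 0, 1.467], TCP at [0.158, 0.605, 0.253] pointing down, gripper open.
Joint ranges: [-3.12, 3.12], [-0.85, 1.88], [-1.08, 1.24], [-1.95, 2.15], [-1.57, 1.53], [-3.14, 3.14]. Speed limits (rad/s): [2.57, 2.57, 3.14, 3.14, 3.14, 3.14].

INTERFACE

Orientations are given as a unit quaternion [x, y, z, w].
In Python, from rig import * gives the robot as it stands. The module is installed in compiled form; this text tells all that it offers.
- The arm moves only by the tool drive_tool, never from a script. Its argument "commands" is a list of rows, each an object of numbers: "x", "y", "z": the shift along the tool's x, y, z each as a share of 0.04 m, from -1 to 1; "wx", "wy", "wz": the turn, a rotation vector about the tool's x, y, z each as a share of 0.12 rad, from -1 to 1; "hand": the opening, from -1 (shut) to 1 (fully open). In form: [{"x": .., "y": .., "z": .., "wx": .., "wy": .., "wz": .., "hand": ..}, ...]. A call has 1 to 20 rows; each row shifts and turns the commanded pose from where the row before left it, along the tool's axes as they then stand; what a row does not reach is not made up. A row lasts 1/10 s, in which the tool goes at most 50 mm and 8.59 degrees, less where a joint would pass 70% of its speed; a pose out of reach is approached as far as the arm can. A call with a number of a shift or a turn outside -1 to 1 is refused whole. A call with a gripper value outside its range is refused whole. The fingers move at their own pace and stop on an object; the grip force is fixed at half the most. Time passes only in rows, so rows that do not move let the fingers close. It gives the time, the measured TCP pose, the force, the opening and the grip force at its end, in the units of the state.
- get_state(): the state, without advancing time (a new reading comes with each control period).
- camera(name): name is "scene" or "side" or "wrist"; returns (picture, depth): 384x512x3 uint8, red, green, blue; 384x512 float32, m along the optical axis (not along the pixel's ray), 0 where there is no reading.
- camera_params(name): a dict with "camera_matrix" (3x3 intrinsics, pixels), "k1" (the pictures are not rectified: a ray, as slopes to the right and down, at radius r is drawn at 1 + k1 r^2 times it, then the intrinsics apply), "camera_from_world" (4x4, takes a point from world to camera coordinates). Camera axes: x right, y up, looking along -z (the intrinsics and any distortion apply to the point x, -y, -z); pixel columns grow to the right and rows downward; lengths in m; the calibration is good to about 2 mm. A picture is of the moment at which its call begins: read the wrist's pose just before it. camera_params takes no time and is no camera call; for the wrist camera it gives the pose at the moment of the call.
- job_done(): hands the job in; it is judged then, once.
The state is a dict: "t": time; "joints": joint angles; "joint_velocities": joint speeds; "joint_efforts": joint torques, N m; "ee_pos": TCP position; "tool_rot": TCP orientation; "wrist_force": force on the tool from outside, world axes, zero at the start; "ft_torque": the same for the moment, N m; "width": opening from 0.0 (shut) to 1.0 (fully open); "finger_force": force on a finger pad.
Only numpy, scipy, OpenCV 4.12 (cv2) and the standard library are available. Lean on these libraries where they do the work, as an engineer would, in place of code of your own. Each camera call takes 0.05 s, during which the arm holds its last target. There are 200 camera calls.

## Working session

There is one attempt and no reset: what is moved stays moved. The work goes in short steps, Python scripts to look and compute and a tool call to move; the robot and the scene stay as the last step left them, time stands still between calls to the robot, and variables do not carry over. Pictures are saved under pics/ and viewed, at most 14 in all, crops included, and the job is handed in when it is done.

Besides the shell and the picture viewer there is one more tool, called after "Emit:" as name([rows], argument=value, ...), one row to a line, values as JSON. drive_tool: Moves the arm, as the interface text tells. Its arguments: {"type":"object","properties":{"commands":{"type":"array"}},"required":["commands"]}

```bash
mkdir -p pics; cat > h.py <<'E'
from rig import *
import numpy as np, cv2
def save(name,f):
    p,d=camera(name); P=camera_params(name); cv2.imwrite(f'pics/{f}.png',p[:,:,::-1]); np.savez(f'pics/{f}.npz',p=p,d=d,K=P['camera_matrix'],k1=P['k1'],T=P['camera_from_world'])
def ray(D,u,v):
    K=D['K'];q=np.array([(u-K[0,2])/K[0,0],(v-K[1,2])/K[1,1]]);k=float(D['k1']);r=q.copy()
    for _ in range(20): r=q/(1+k*(r@r))
    T=np.linalg.inv(D['T']); return T[:3,3],T[:3,:3]@np.array([r[0],-r[1],-1.0])
def onz(D,u,v,z):
    o,d=ray(D,u,v); return o+d*(z-o[2])/d[2]
def dep(D,u,v):
    o,d=ray(D,u,v); return o+d*float(D['d'][int(round(v)),int(round(u))])
E
python3 - <<'E'
from h import *
for n in ("scene","side","wrist"): save(n,n+"0")
s=get_state(); print(s['t'],s['ee_pos'],s['tool_rot'],s['width'])
a=[cv2.imread(f'pics/{n}0.png') for n in("scene","side")]
for n in("scene","side"): cv2.imwrite(f'pics/{n}0b.png',cv2.resize(cv2.imread(f'pics/{n}0.png'),(800,600)))
E
```

```text
0.15 [0.15733512 0.60430532 0.25242321] [ 1.27046160e-01  9.91896439e-01 -8.28454115e-04 -2.01523318e-04] 1.0003921160658176
```

View pics/scene0b.png

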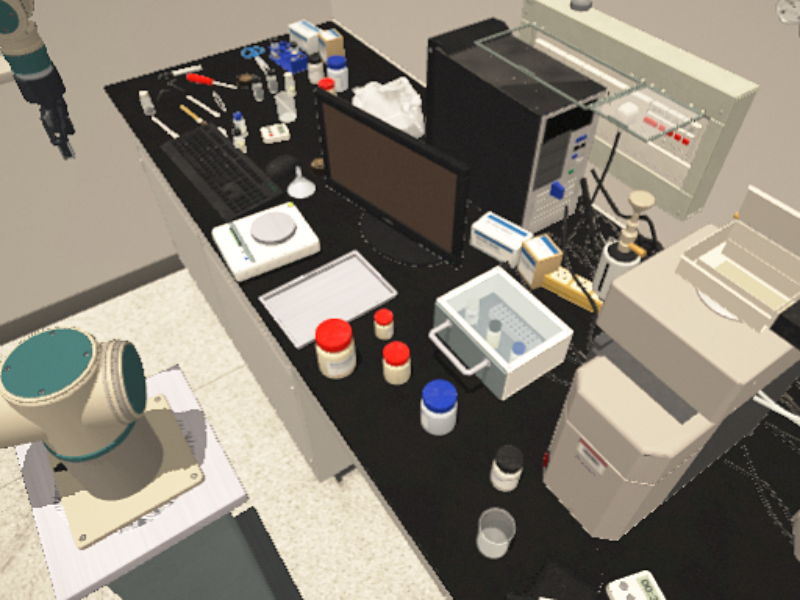

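View pics/side0b.png

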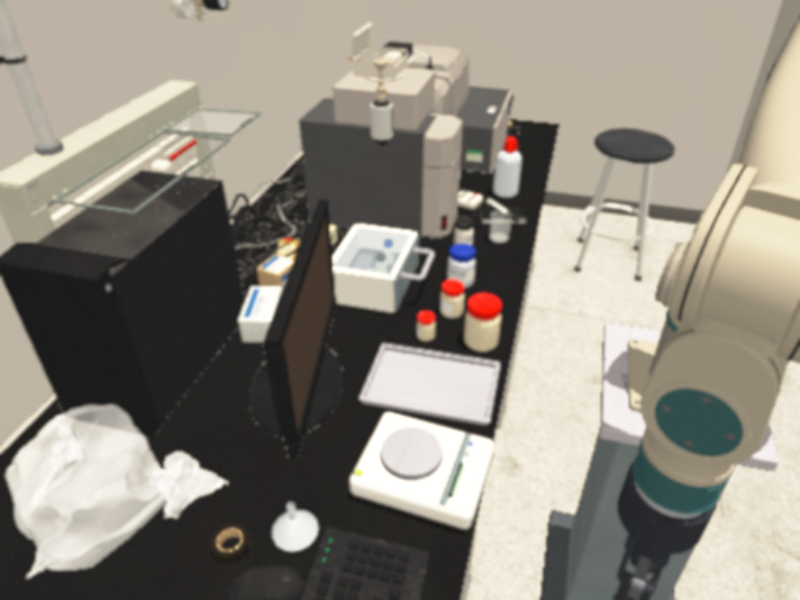

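Scene (800x600 view): the middle-sized red jar is at (397,362), between the large one (335,350) and the small one (383,323). The blue jar is at (438,408), black jar (507,468), drawer handle (457,350), tray (328,297) and pan (273,228). The blue-capped vial is the one nearest the right side of the drawer (518,350).

```bash
cat >> h.py <<'E'
def cloud(D):
    h,w=D['d'].shape; K=D['K']; v,u=np.mgrid[0:h,0:w].astype(float)
    q=np.stack([(u-K[0,2])/K[0,0],(v-K[1,2])/K[1,1]],-1); r=q.copy()
    for _ in range(20): r=q/(1+float(D['k1'])*(r**2).sum(-1,keepdims=True))
    c=np.concatenate([r,-np.ones((h,w,1))],-1)*D['d'][...,None]; c[...,1]*=-1
    T=np.linalg.inv(D['T']); return c@T[:3,:3].T+T[:3,3]
E
python3 - <<'E'
from h import *
for n in("scene0","side0"):
    D=np.load(f'pics/{n}.npz'); C=cloud(D); hsv=cv2.cvtColor(D['p'],cv2.COLOR_RGB2HSV); H,S,V=cv2.split(hsv)
    near=(D['d']>0)&(C[...,0]>.2)&(C[...,0]<1.0)&(abs(C[...,1])<.75)&(C[...,2]<.15)&(C[...,2]>.01)
    print(n)
    for nm,m in(("red",((H<8)|(H>172))&(S>150)&(V>80)),("blue",(H>105)&(H<130)&(S>130)&(V>60))):
        k,l,st,ce=cv2.connectedComponentsWithStats((m&near).astype(np.uint8))
        for i in range(1,k):
            if st[i,4]<25: continue
            P=C[l==i]; zt=np.percentile(P[:,2],90); T=P[P[:,2]>zt-.006]
            c,r=cv2.minEnclosingCircle(T[:,:2].astype(np.float32))
            print(nm,ce[i].round(),st[i,4],'ztop %.3f'%zt,np.round(c,3),'r %.3f'%r, T[:,:2].mean(0).round(3))
    # pan
    m=near&(C[...,2]>.055)&(C[...,2]<.07)&(C[...,1]>.1)&(V<215)&(S<60)
    k,l,st,ce=cv2.connectedComponentsWithStats(m.astype(np.uint8))
    for i in range(1,k):
        if st[i,4]>150: P=C[l==i]; c,r=cv2.minEnclosingCircle(P[:,:2].astype(np.float32)); print('pan?',ce[i].round(),st[i,4],np.round(c,3),'%.3f'%r,np.median(P,0).round(3))
    # tray
    m=(D['d']>0)&(C[...,0]>.2)&(C[...,0]<.9)&(C[...,1]>-.1)&(C[...,1]<.7)&(C[...,2]>-.01)&(C[...,2]<.022)&(V>90)&(S<60)
    k,l,st,ce=cv2.connectedComponentsWithStats(m.astype(np.uint8))
    for i in range(1,k):
        if st[i,4]>800: print('tray?',ce[i].round(),st[i,4],cv2.minAreaRect(C[l==i][:,:2].astype(np.float32)),np.median(C[l==i][:,2]))
    # handle
    m=near&(C[...,2]>.068)&(C[...,2]<.09)&(C[...,0]>.3)&(C[...,0]<.62)&(C[...,1]>-.3)&(C[...,1]<.2)&(S<60)&(V>70)
    k,l,st,ce=cv2.connectedComponentsWithStats(m.astype(np.uint8))
    for i in range(1,k):
        if st[i,4]>25: print('handle?',ce[i].round(),st[i,4],cv2.minAreaRect(C[l==i][:,:2].astype(np.float32)))
    m=near&(C[...,2]>.085)&(C[...,2]<.105)&(C[...,0]>.3)&(C[...,1]>-.4)&(C[...,1]<.2)&(S<60)&(V>120)
    k,l,st,ce=cv2.connectedComponentsWithStats(m.astype(np.uint8))
    for i in range(1,k):
        if st[i,4]>100: print('box?',ce[i].round(),st[i,4],cv2.minAreaRect(C[l==i][:,:2].astype(np.float32)))
E
```

```text
scene0
red [245. 203.] 93 ztop 0.056 [ 0.52  -0.007] r 0.019 [ 0.52  -0.009]
red [213. 214.] 410 ztop 0.104 [ 0.403 -0.023] r 0.034 [ 0.402 -0.024]
red [253. 226.] 200 ztop 0.074 [ 0.484 -0.106] r 0.024 [ 0.483 -0.107]
blue [356. 121.] 64 ztop 0.148 [0.987 0.017] r 0.017 [0.985 0.017]
blue [281. 253.] 363 ztop 0.090 [ 0.489 -0.231] r 0.030 [ 0.488 -0.231]
tray? [209. 189.] 2791 ((0.4774061441421509, 0.14293430745601654), (0.25484976172447205, 0.18583601713180542), 1.7815438508987427) 0.004441579714635435
handle? [297. 223.] 476 ((0.5801506042480469, -0.16804739832878113), (0.06313464790582657, 0.20405146479606628), 4.353911399841309)
handle? [209. 226.] 29 ((0.3779152035713196, -0.03923913836479187), (0.0078937578946352, 0.04108492285013199), 31.11699676513672)
box? [322. 205.] 3119 ((0.6819325089454651, -0.16323637962341309), (0.20807333290576935, 0.16451536118984222), 89.74783325195312)
side0
red [289. 184.] 114 ztop 0.074 [ 0.487 -0.102] r 0.026 [ 0.486 -0.1  ]
red [309. 196.] 288 ztop 0.103 [ 0.405 -0.019] r 0.033 [ 0.405 -0.016]
red [272. 203.] 72 ztop 0.055 [ 0.52  -0.003] r 0.018 [ 0.521 -0.003]
blue [295. 161.] 131 ztop 0.090 [ 0.491 -0.224] r 0.029 [ 0.49  -0.222]
pan? [115. 237.] 321 [0.924 0.253] 0.153 [0.912 0.293 0.063]
tray? [276. 245.] 3474 ((0.4764708876609802, 0.1243085116147995), (0.25653332471847534, 0.1946438103914261), 1.8624171018600464) 0.0031926000540486443
handle? [263. 170.] 222 ((0.5863409638404846, -0.15879547595977783), (0.20763973891735077, 0.06615015864372253), 89.88495635986328)
box? [239. 162.] 1421 ((0.6820125579833984, -0.1603986918926239), (0.15764299035072327, 0.21428537368774414), 0.6790310740470886)
```

Emit:
drive_tool([
  {"wz": -0.71,"hand": 1},
  {"wz": -0.71,"hand": 1},
  {"wz": -0.71,"hand": 1},
  {"x": -0.667,"y": -0.917,"z": -0.222,"hand": 1},
  {"x": -0.667,"y": -0.917,"z": -0.222,"hand": 1},
  {"x": -0.667,"y": -0.917,"z": -0.222,"hand": 1},
  {"x": -0.667,"y": -0.917,"z": -0.222,"hand": 1},
  {"x": -0.667,"y": -0.917,"z": -0.222,"hand": 1},
  {"x": -0.667,"y": -0.917,"z": -0.222,"hand": 1},
  {"x": -0.667,"y": -0.917,"z": -0.222,"hand": 1},
  {"x": -0.667,"y": -0.917,"z": -0.222,"hand": 1},
  {"x": -0.667,"y": -0.917,"z": -0.222,"hand": 1},
  {"hand": 1},
  {"hand": 1},
  {"hand": 1},
])

```text
validation failed for argument at $.co...
```

```bash
python3 - <<'E'
from h import *
save("wrist","w1"); s=get_state(); print(s['t'],s['ee_pos'],s['tool_rot'],s['joints'])
T=np.linalg.inv(camera_params("wrist")['camera_from_world']);print(T.round(3))
E
```

```text
0.2 [0.15739228 0.6043744  0.25255009] [ 1.27067457e-01  9.91893803e-01 -7.20013073e-04 -1.60062927e-04] [ 1.21257917e+00  2.76915986e-01 -2.73382468e-02  1.26801717e+00
 -1.77855640e-05  1.46740306e+00]
[[ 0.253 -0.915 -0.315  0.077]
 [ 0.967  0.239  0.084  0.627]
 [-0.002 -0.326  0.945  0.373]
 [ 0.     0.     0.     1.   ]]
```

View pics/w1.png

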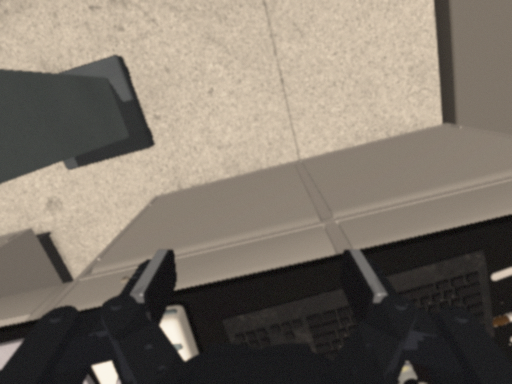

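The wrist camera sits on the robot's side of the tool and looks slightly outwards. The fingers appear at the bottom of the picture. The command was refused, so I'll resend it with all fields.

Emit:
drive_tool([
  {"x": 0,"y": 0,"z": 0,"wx": 0,"wy": 0,"wz": -0.71,"hand": 1},
  {"x": 0,"y": 0,"z": 0,"wx": 0,"wy": 0,"wz": -0.71,"hand": 1},
  {"x": 0,"y": 0,"z": 0,"wx": 0,"wy": 0,"wz": -0.71,"hand": 1},
  {"x": -0.9,"y": -0.9,"z": -0.3,"wx": 0,"wy": 0,"wz": 0,"hand": 1},
  {"x": -0.9,"y": -0.9,"z": -0.3,"wx": 0,"wy": 0,"wz": 0,"hand": 1},
  {"x": -0.9,"y": -0.9,"z": -0.3,"wx": 0,"wy": 0,"wz": 0,"hand": 1},
  {"x": -0.9,"y": -0.9,"z": -0.3,"wx": 0,"wy": 0,"wz": 0,"hand": 1},
  {"x": -0.9,"y": -0.9,"z": -0.3,"wx": 0,"wy": 0,"wz": 0,"hand": 1},
  {"x": -0.9,"y": -0.9,"z": -0.3,"wx": 0,"wy": 0,"wz": 0,"hand": 1},
  {"x": -0.9,"y": -0.9,"z": -0.3,"wx": 0,"wy": 0,"wz": 0,"hand": 1},
  {"x": -0.9,"y": -0.9,"z": -0.3,"wx": 0,"wy": 0,"wz": 0,"hand": 1},
  {"x": -0.9,"y": -0.9,"z": -0.3,"wx": 0,"wy": 0,"wz": 0,"hand": 1},
  {"x": -0.9,"y": -0.9,"z": 0,"wx": 0,"wy": 0,"wz": 0,"hand": 1},
  {"x": 0,"y": 0,"z": 0,"wx": 0,"wy": 0,"wz": 0,"hand": 1},
  {"x": 0,"y": 0,"z": 0,"wx": 0,"wy": 0,"wz": 0,"hand": 1},
  {"x": 0,"y": 0,"z": 0,"wx": 0,"wy": 0,"wz": 0,"hand": 1},
])

```text
t: 1.8
ee_pos: [0.502, 0.2605, 0.3561]
tool_rot: [-0.001, 1.0, 0.0, -0.001]
wrist_force: [-0.1, 0.0, 0.1]
width: 1.004
finger_force: 0.0
```

```bash
python3 - <<'E'
from h import *
save("wrist","w2"); s=get_state(); print(s['t'],s['ee_pos'],s['tool_rot'],s['joints'])
E
```

```text
1.85 [0.50178185 0.2608537  0.35623204] [-1.19243660e-03  9.99999143e-01 -4.40738271e-06 -5.39560590e-04] [3.64924946e-01 1.35520145e-01 1.37219467e-02 1.45000978e+00
 3.75675453e-04 3.62539881e-01]
```

View pics/w2.png

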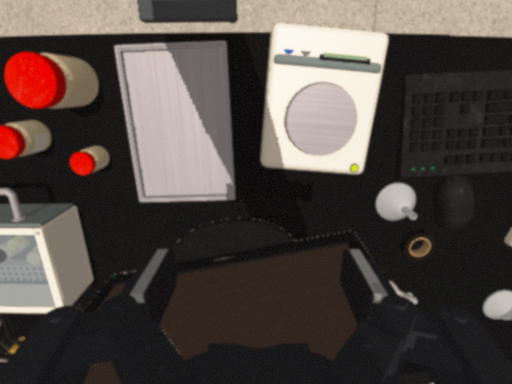

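This shows the tray with corners near (115,45), (226,41), (235,199) and (138,201). The pan is centred near (321,118), and the monitor lies under the gripper.

```bash
python3 - <<'E'
from h import *
D=np.load('pics/w2.npz'); C=cloud(D)
for uv in((115,45),(226,41),(235,199),(138,201)): print('tray',onz(D,*uv,.015).round(3))
g=cv2.cvtColor(D['p'],cv2.COLOR_RGB2GRAY)
m=np.zeros_like(g); cv2.circle(m,(321,118),45,1,-1); sel=(m>0)&(C[...,2]>.0575)&(C[...,2]<.07)&(g<200)
P=C[sel]; print('pan',cv2.minEnclosingCircle(P[:,:2].astype(np.float32)),P.mean(0), len(P))
sel2=((g<215)&(m>0)).astype(np.uint8); cs,_=cv2.findContours(sel2,cv2.RETR_EXTERNAL,cv2.CHAIN_APPROX_NONE); c=max(cs,key=cv2.contourArea); e=cv2.fitEllipse(c); print(e, onz(D,*e[0],.062))
print('monitor',dep(D,250,330),dep(D,200,275),dep(D,350,240),C[240:300,130:360,2].max())
E
```

```text
tray [0.354 0.055 0.015]
tray [0.35  0.216 0.015]
tray [0.591 0.223 0.015]
tray [0.595 0.058 0.015]
pan ((0.456790030002594, 0.3484889268875122), 0.04990283399820328) [0.45726197 0.35039238 0.06191886] 3733
((320.0874328613281, 118.41800689697266), (71.03071594238281, 74.88795471191406), 37.885501861572266) [0.45448278 0.34758704 0.062     ]
monitor [0.66569802 0.25311879 0.22559475] [0.68191673 0.17404368 0.10133688] [0.63045573 0.40017709 0.08616488] 0.47674691039307804
```

Emit:
drive_tool([
  {"x": 0,"y": -1,"z": 0,"wx": 0,"wy": 0,"wz": 0,"hand": 1},
  {"x": 0,"y": -1,"z": 0,"wx": 0,"wy": 0,"wz": 0,"hand": 1},
  {"x": 0,"y": -1,"z": 0,"wx": 0,"wy": 0,"wz": 0,"hand": 1},
  {"x": 0,"y": -1,"z": 0,"wx": 0,"wy": 0,"wz": 0,"hand": 1},
  {"x": 0,"y": -1,"z": 0,"wx": 0,"wy": 0,"wz": 0,"hand": 1},
  {"x": 0,"y": -1,"z": 0,"wx": 0,"wy": 0,"wz": 0,"hand": 1},
  {"x": 0,"y": -1,"z": 0,"wx": 0,"wy": 0,"wz": 0,"hand": 1},
  {"x": 0,"y": -1,"z": 0,"wx": 0,"wy": 0,"wz": 0,"hand": 1},
  {"x": 0,"y": -1,"z": 0,"wx": 0,"wy": 0,"wz": 0,"hand": 1},
  {"x": -0.5,"y": -0.7,"z": 0,"wx": 0,"wy": 0,"wz": 0,"hand": 1},
  {"x": 0,"y": 0,"z": 0,"wx": 0,"wy": 0,"wz": 0,"hand": 1},
  {"x": 0,"y": 0,"z": 0,"wx": 0,"wy": 0,"wz": 0,"hand": 1},
  {"x": 0,"y": 0,"z": 0,"wx": 0,"wy": 0,"wz": 0,"hand": 1},
])

```text
t: 3.15
ee_pos: [0.5228, -0.1263, 0.3565]
tool_rot: [-0.002, 1.0, 0.0, -0.0]
wrist_force: [0.7, 0.3, 0.4]
width: 1.003
finger_force: 0.0
```

```bash
python3 - <<'E'
from h import *
save("wrist","w3"); s=get_state(); print(s['t'],s['ee_pos'],s['tool_rot'])
E
```

```text
3.2 [ 0.52277524 -0.12625909  0.35660088] [-1.57699687e-03  9.99998718e-01  1.81365913e-04 -2.07994648e-04]
```

View pics/w3.png

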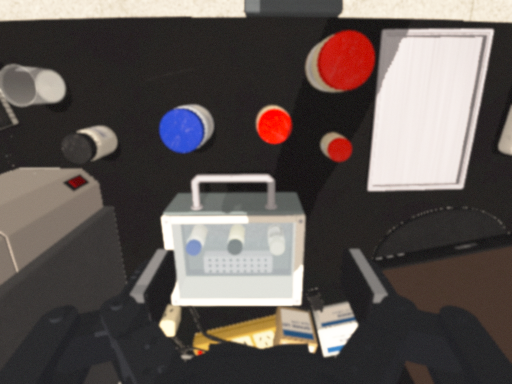

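Wrist view: blue lid (182,130), middle red lid (274,126), and handle bar running from (195,179) to (273,178). Through the lid the caps are blue (195,246), black (236,244) and white (277,237).

```bash
python3 - <<'E'
from h import *
D=np.load('pics/w3.npz'); C=cloud(D); hsv=cv2.cvtColor(D['p'],cv2.COLOR_RGB2HSV); H,S,V=cv2.split(hsv)
for nm,m,z in(("red",((H<8)|(H>172))&(S>150)&(V>80),.072),("blue",(H>105)&(H<130)&(S>130)&(V>60),.088)):
    k,l,st,ce=cv2.connectedComponentsWithStats(m.astype(np.uint8))
    for i in range(1,k):
        if st[i,4]<100: continue
        T=C[l==i]; z9=np.percentile(T[:,2],80); T=T[T[:,2]>z9-.005]; c,r=cv2.minEnclosingCircle(T[:,:2].astype(np.float32))
        print(nm,ce[i].round(),'z%.3f'%z9,np.round(c,4),round(r,4),T[:,:2].mean(0).round(4))
m=(C[...,2]>.066)&(C[...,2]<.09)&(D['d']>0); m[:160]=0; m[205:]=0; m[:,:185]=0;m[:,285:]=0
P=C[m]; bar=P[P[:,0]<P[:,0].min()+.014]; print('bar',cv2.minAreaRect(P[:,:2].astype(np.float32)),bar.mean(0),bar[:,1].min(),bar[:,1].max(),np.polyfit(bar[:,1],bar[:,0],1))
for u in(200,235,270):
    col=C[172:186,u]; print(u,col[:,[0,2]].round(3).tolist())
print('vials at cap-top plane',[onz(D,*uv,.084).round(3) for uv in((196,243),(236,240),(276,234))])
print('box lid corners',[onz(D,*uv,.096).round(3) for uv in((164,216),(303,214),(303,302),(174,303))])
E
```

```text
red [346.  60.] z0.102 [ 0.4159 -0.0574] 0.0719 [ 0.4043 -0.0212]
red [274. 126.] z0.072 [ 0.4733 -0.1093] 0.0377 [ 0.485  -0.1031]
red [340. 149.] z0.054 [ 0.4849 -0.0588] 0.0808 [ 0.5202 -0.0072]
red [ 76. 181.] z0.060 [ 0.5031 -0.2691] 0.1574 [ 0.568  -0.3992]
blue [181. 130.] z0.089 [ 0.4705 -0.1895] 0.0715 [ 0.489  -0.2268]
bar ((0.5753105282783508, -0.16149675846099854), (0.0448596253991127, 0.11930788308382034), 0.1749202013015747) [ 0.55771803 -0.1605647   0.07888082] -0.21983127988211243 -0.10237724312479896 [-1.59235272e-04  5.57692458e-01]
200 [[0.57, -0.001], [0.571, 0.001], [0.573, 0.001], [0.554, 0.075], [0.555, 0.078], [0.556, 0.078], [0.557, 0.08], [0.558, 0.08], [0.56, 0.079], [0.562, 0.078], [0.587, 0.0], [0.589, 0.0], [0.591, 0.001], [0.593, 0.001]]
235 [[0.57, -0.002], [0.572, -0.001], [0.573, 0.002], [0.553, 0.076], [0.554, 0.079], [0.556, 0.078], [0.557, 0.08], [0.558, 0.08], [0.56, 0.08], [0.562, 0.077], [0.588, -0.0], [0.589, -0.0], [0.591, 0.001], [0.593, 0.0]]
270 [[0.57, -0.0], [0.572, -0.001], [0.574, -0.002], [0.575, 0.001], [0.555, 0.074], [0.556, 0.078], [0.557, 0.078], [0.558, 0.079], [0.56, 0.08], [0.561, 0.08], [0.563, 0.08], [0.564, 0.079], [0.565, 0.081], [0.567, 0.08]]
vials at cap-top plane [array([ 0.658, -0.219,  0.084]), array([ 0.653, -0.158,  0.084]), array([ 0.643, -0.098,  0.084])]
box lid corners [array([ 0.608, -0.259,  0.096]), array([ 0.605, -0.061,  0.096]), array([ 0.758, -0.053,  0.096]), array([ 0.761, -0.26 ,  0.096])]
```

Emit:
drive_tool([
  {"x": 0.95,"y": 0.55,"z": 0.5,"wx": 0,"wy": 0,"wz": 0,"hand": 1},
  {"x": 0,"y": 0,"z": 1,"wx": 0,"wy": 0,"wz": 0,"hand": 1},
  {"x": 0,"y": 0,"z": 1,"wx": 0,"wy": 0,"wz": 0,"hand": 1},
  {"x": 0,"y": 0,"z": 1,"wx": 0,"wy": 0,"wz": 0,"hand": 1},
  {"x": 0,"y": 0,"z": 1,"wx": 0,"wy": 0,"wz": 0,"hand": 1},
  {"x": 0,"y": 0,"z": 1,"wx": 0,"wy": 0,"wz": 0,"hand": 1},
  {"x": 0,"y": 0,"z": 0,"wx": 0,"wy": 0,"wz": 0,"hand": 1},
  {"x": 0,"y": 0,"z": 0,"wx": 0,"wy": 0,"wz": 0,"hand": 1},
])

```text
t: 4.0
ee_pos: [0.4847, -0.105, 0.1369]
tool_rot: [-0.001, 1.0, 0.0, -0.001]
wrist_force: [-0.1, 0.2, 1.1]
width: 1.001
finger_force: 0.0
```

Emit:
drive_tool([
  {"x": 0,"y": 0,"z": 0.8,"wx": 0,"wy": 0,"wz": 0,"hand": 1},
  {"x": 0,"y": 0,"z": 0.8,"wx": 0,"wy": 0,"wz": 0,"hand": 1},
  {"x": 0,"y": 0,"z": 0.6,"wx": 0,"wy": 0,"wz": 0,"hand": 1},
  {"x": 0,"y": 0,"z": 0,"wx": 0,"wy": 0,"wz": 0,"hand": 1},
  {"x": 0,"y": 0,"z": 0,"wx": 0,"wy": 0,"wz": 0,"hand": 0.4},
  {"x": 0,"y": 0,"z": 0,"wx": 0,"wy": 0,"wz": 0,"hand": 0.2},
  {"x": 0,"y": 0,"z": 0,"wx": 0,"wy": 0,"wz": 0,"hand": 0},
  {"x": 0,"y": 0,"z": 0,"wx": 0,"wy": 0,"wz": 0,"hand": -1},
  {"x": 0,"y": 0,"z": 0,"wx": 0,"wy": 0,"wz": 0,"hand": -1},
  {"x": 0,"y": 0,"z": 0,"wx": 0,"wy": 0,"wz": 0,"hand": -1},
  {"x": 0,"y": 0,"z": 0,"wx": 0,"wy": 0,"wz": 0,"hand": -1},
  {"x": 0,"y": 0,"z": 0,"wx": 0,"wy": 0,"wz": 0,"hand": -1},
])

```text
t: 5.2
ee_pos: [0.4875, -0.1066, 0.0514]
tool_rot: [-0.0, 1.0, -0.001, 0.002]
wrist_force: [-1.2, 2.4, 7.0]
width: 0.551
finger_force: 60.9
```

Emit:
drive_tool([
  {"x": 0,"y": 0,"z": -0.4,"wx": 0,"wy": 0,"wz": 0,"hand": -1},
  {"x": 0,"y": 0,"z": -0.7,"wx": 0,"wy": 0,"wz": 0,"hand": -1},
  {"x": 0,"y": 0,"z": -0.9,"wx": 0,"wy": 0,"wz": 0,"hand": -1},
  {"x": 0,"y": 0,"z": -0.9,"wx": 0,"wy": 0,"wz": 0,"hand": -1},
  {"x": 0,"y": 0.4,"z": -0.6,"wx": 0,"wy": 0,"wz": 0,"hand": -1},
  {"x": 0.2,"y": 0.8,"z": -0.25,"wx": 0,"wy": 0,"wz": 0,"hand": -1},
  {"x": 0.3,"y": 0.9,"z": 0,"wx": 0,"wy": 0,"wz": 0,"hand": -1},
  {"x": 0.3,"y": 0.9,"z": 0,"wx": 0,"wy": 0,"wz": 0,"hand": -1},
  {"x": 0.3,"y": 0.9,"z": 0,"wx": 0,"wy": 0,"wz": 0,"hand": -1},
  {"x": 0.3,"y": 0.9,"z": 0,"wx": 0,"wy": 0,"wz": 0,"hand": -1},
  {"x": 0.2,"y": 0.8,"z": 0,"wx": 0,"wy": 0,"wz": 0,"hand": -1},
  {"x": 0,"y": 0.5,"z": 0.3,"wx": 0,"wy": 0,"wz": 0,"hand": -1},
  {"x": 0,"y": 0,"z": 0.7,"wx": 0,"wy": 0,"wz": 0,"hand": -1},
  {"x": 0,"y": 0,"z": 0.8,"wx": 0,"wy": 0,"wz": 0,"hand": -1},
  {"x": 0,"y": 0,"z": 0.8,"wx": 0,"wy": 0,"wz": 0,"hand": -1},
  {"x": 0,"y": 0,"z": 0.5,"wx": 0,"wy": 0,"wz": 0,"hand": -1},
  {"x": 0,"y": 0,"z": 0,"wx": 0,"wy": 0,"wz": 0,"hand": -1},
  {"x": 0,"y": 0,"z": 0,"wx": 0,"wy": 0,"wz": 0,"hand": -1},
  {"x": 0,"y": 0,"z": 0,"wx": 0,"wy": 0,"wz": 0,"hand": -1},
])

```text
t: 7.1
ee_pos: [0.4227, 0.1382, 0.0764]
tool_rot: [-0.0, 1.0, 0.0, 0.002]
wrist_force: [-0.2, 0.3, -1.4]
width: 0.554
finger_force: 62.7
```

Emit:
drive_tool([
  {"x": 0,"y": 0,"z": 0.25,"wx": 0,"wy": 0,"wz": 0,"hand": -1},
  {"x": 0,"y": 0,"z": 0.2,"wx": 0,"wy": 0,"wz": 0,"hand": -1},
  {"x": 0,"y": 0,"z": 0.08,"wx": 0,"wy": 0,"wz": 0,"hand": -1},
  {"x": 0,"y": 0,"z": 0,"wx": 0,"wy": 0,"wz": 0,"hand": -1},
  {"x": 0,"y": 0,"z": 0,"wx": 0,"wy": 0,"wz": 0,"hand": -1},
])

```text
t: 7.6
ee_pos: [0.4211, 0.1379, 0.0544]
tool_rot: [-0.0, 1.0, -0.0, -0.0]
wrist_force: [-3.5, 0.6, 11.0]
width: 0.55
finger_force: 63.9
```

Emit:
drive_tool([
  {"x": 0,"y": 0,"z": 0,"wx": 0,"wy": 0,"wz": 0,"hand": 0.3},
  {"x": 0,"y": 0,"z": 0,"wx": 0,"wy": 0,"wz": 0,"hand": 0.6},
  {"x": 0,"y": 0,"z": 0,"wx": 0,"wy": 0,"wz": 0,"hand": 0.8},
  {"x": 0,"y": 0,"z": 0,"wx": 0,"wy": 0,"wz": 0,"hand": 0.8},
  {"x": 0,"y": 0,"z": -0.6,"wx": 0,"wy": 0,"wz": 0,"hand": 0.8},
  {"x": 0,"y": 0,"z": -0.9,"wx": 0,"wy": 0,"wz": 0,"hand": 1},
  {"x": 0,"y": 0,"z": -1,"wx": 0,"wy": 0,"wz": 0,"hand": 1},
  {"x": 0,"y": 0,"z": -1,"wx": 0,"wy": 0,"wz": 0,"hand": 1},
  {"x": -0.1,"y": -0.65,"z": -0.625,"wx": 0,"wy": 0,"wz": 0,"hand": 1},
  {"x": -0.2,"y": -1,"z": 0,"wx": 0,"wy": 0,"wz": 0,"hand": 1},
  {"x": -0.2,"y": -1,"z": 0,"wx": 0,"wy": 0,"wz": 0,"hand": 1},
  {"x": -0.2,"y": -1,"z": 0,"wx": 0,"wy": 0,"wz": 0,"hand": 1},
  {"x": -0.2,"y": -1,"z": 0,"wx": 0,"wy": 0,"wz": 0,"hand": 1},
  {"x": -0.2,"y": -1,"z": 0,"wx": 0,"wy": 0,"wz": 0,"hand": 1},
  {"x": -0.2,"y": -1,"z": 0,"wx": 0,"wy": 0,"wz": 0,"hand": 1},
  {"x": -0.2,"y": -1,"z": 0,"wx": 0,"wy": 0,"wz": 0,"hand": 1},
  {"x": -0.2,"y": -1,"z": 0,"wx": 0,"wy": 0,"wz": 0,"hand": 1},
  {"x": -0.15,"y": -0.5,"z": 0,"wx": 0,"wy": 0,"wz": 0,"hand": 1},
  {"x": 0,"y": 0,"z": 0,"wx": 0,"wy": 0,"wz": 0,"hand": 1},
  {"x": 0,"y": 0,"z": 0,"wx": 0,"wy": 0,"wz": 0,"hand": 1},
])

```text
t: 9.6
ee_pos: [0.4949, -0.2274, 0.2179]
tool_rot: [-0.0, 1.0, 0.001, -0.001]
wrist_force: [-0.5, 0.3, 1.0]
width: 0.998
finger_force: 0.0
```

```bash
python3 - <<'E'
from h import *
save("wrist","w4"); s=get_state(); print(s['t'],s['ee_pos'])
D=np.load('pics/w4.npz'); C=cloud(D); hsv=cv2.cvtColor(D['p'],cv2.COLOR_RGB2HSV); H,S,V=cv2.split(hsv)
for nm,m in(("red",((H<8)|(H>172))&(S>150)&(V>80)),("blue",(H>105)&(H<130)&(S>130)&(V>60))):
    k,l,st,ce=cv2.connectedComponentsWithStats(m.astype(np.uint8))
    for i in range(1,k):
        if st[i,4]<100: continue
        T=C[l==i]; z9=np.percentile(T[:,2],80); T=T[abs(T[:,2]-z9)<.005]
        print(nm,ce[i].round(),'z%.3f'%z9,((T.min(0)+T.max(0))/2)[:2].round(4),T[:,:2].mean(0).round(4),np.ptp(T,0).round(3))
E
```

```text
9.65 [ 0.49472538 -0.226759    0.2179188 ]
red [491.  86.] z0.101 [ 0.4057 -0.0361] [ 0.4074 -0.0383] [0.063 0.035 0.007]
red [464. 200.] z0.053 [ 0.5205 -0.0056] [ 0.52   -0.0067] [0.034 0.034 0.007]
red [ 98. 242.] z0.060 [ 0.5709 -0.4061] [ 0.5706 -0.4051] [0.011 0.012 0.007]
blue [256. 181.] z0.088 [ 0.4899 -0.2266] [ 0.4885 -0.2269] [0.059 0.058 0.006]
```

Emit:
drive_tool([
  {"x": 0.14,"y": 0,"z": 0.5,"wx": 0,"wy": 0,"wz": 0,"hand": 1},
  {"x": 0,"y": 0,"z": 0.9,"wx": 0,"wy": 0,"wz": 0,"hand": 1},
  {"x": 0,"y": 0,"z": 0.9,"wx": 0,"wy": 0,"wz": 0,"hand": 1},
  {"x": 0,"y": 0,"z": 0.9,"wx": 0,"wy": 0,"wz": 0,"hand": 1},
  {"x": 0,"y": 0,"z": 0.65,"wx": 0,"wy": 0,"wz": 0,"hand": 1},
  {"x": 0,"y": 0,"z": 0.3,"wx": 0,"wy": 0,"wz": 0,"hand": 1},
  {"x": 0,"y": 0,"z": 0,"wx": 0,"wy": 0,"wz": 0,"hand": 1},
  {"x": 0,"y": 0,"z": 0,"wx": 0,"wy": 0,"wz": 0,"hand": 1},
  {"x": 0,"y": 0,"z": 0,"wx": 0,"wy": 0,"wz": 0,"hand": 0.6},
  {"x": 0,"y": 0,"z": 0,"wx": 0,"wy": 0,"wz": 0,"hand": 0.4},
  {"x": 0,"y": 0,"z": 0,"wx": 0,"wy": 0,"wz": 0,"hand": 0.2},
  {"x": 0,"y": 0,"z": 0,"wx": 0,"wy": 0,"wz": 0,"hand": -1},
  {"x": 0,"y": 0,"z": 0,"wx": 0,"wy": 0,"wz": 0,"hand": -1},
  {"x": 0,"y": 0,"z": 0,"wx": 0,"wy": 0,"wz": 0,"hand": -1},
  {"x": 0,"y": 0,"z": 0,"wx": 0,"wy": 0,"wz": 0,"hand": -1},
  {"x": 0,"y": 0,"z": 0,"wx": 0,"wy": 0,"wz": 0,"hand": -1},
])

```text
t: 11.25
ee_pos: [0.4911, -0.2287, 0.0547]
tool_rot: [-0.0, 1.0, -0.001, 0.002]
wrist_force: [-1.7, 1.2, 7.5]
width: 0.697
finger_force: 64.1
```

Emit:
drive_tool([
  {"x": 0,"y": 0,"z": -0.4,"wx": 0,"wy": 0,"wz": 0,"hand": -1},
  {"x": 0,"y": 0,"z": -0.7,"wx": 0,"wy": 0,"wz": 0,"hand": -1},
  {"x": 0,"y": 0,"z": -0.9,"wx": 0,"wy": 0,"wz": 0,"hand": -1},
  {"x": 0,"y": 0,"z": -0.9,"wx": 0,"wy": 0,"wz": 0,"hand": -1},
  {"x": 0,"y": 0.4,"z": -0.8,"wx": 0,"wy": 0,"wz": 0,"hand": -1},
  {"x": 0,"y": 0.8,"z": -0.3,"wx": 0,"wy": 0,"wz": 0,"hand": -1},
  {"x": -0.1,"y": 0.9,"z": 0,"wx": 0,"wy": 0,"wz": 0,"hand": -1},
  {"x": -0.1,"y": 0.9,"z": 0,"wx": 0,"wy": 0,"wz": 0,"hand": -1},
  {"x": -0.1,"y": 0.9,"z": 0,"wx": 0,"wy": 0,"wz": 0,"hand": -1},
  {"x": -0.1,"y": 0.9,"z": 0,"wx": 0,"wy": 0,"wz": 0,"hand": -1},
  {"x": -0.1,"y": 0.9,"z": 0,"wx": 0,"wy": 0,"wz": 0,"hand": -1},
  {"x": -0.1,"y": 0.9,"z": 0,"wx": 0,"wy": 0,"wz": 0,"hand": -1},
  {"x": -0.1,"y": 0.9,"z": 0,"wx": 0,"wy": 0,"wz": 0,"hand": -1},
  {"x": -0.1,"y": 0.9,"z": 0,"wx": 0,"wy": 0,"wz": 0,"hand": -1},
  {"x": 0,"y": 0.6,"z": 0.3,"wx": 0,"wy": 0,"wz": 0,"hand": -1},
  {"x": 0,"y": 0.17,"z": 0.7,"wx": 0,"wy": 0,"wz": 0,"hand": -1},
  {"x": 0,"y": 0,"z": 0.9,"wx": 0,"wy": 0,"wz": 0,"hand": -1},
  {"x": 0,"y": 0,"z": 0.8,"wx": 0,"wy": 0,"wz": 0,"hand": -1},
  {"x": 0,"y": 0,"z": 0.6,"wx": 0,"wy": 0,"wz": 0,"hand": -1},
  {"x": 0,"y": 0,"z": 0,"wx": 0,"wy": 0,"wz": 0,"hand": -1},
])

```text
t: 13.25
ee_pos: [0.5177, 0.1383, 0.0771]
tool_rot: [-0.0, 1.0, -0.001, -0.004]
wrist_force: [-1.0, 0.0, -2.5]
width: 0.692
finger_force: 65.6
```

Emit:
drive_tool([
  {"x": 0,"y": 0,"z": 0.2,"wx": 0,"wy": 0,"wz": 0,"hand": -1},
  {"x": 0,"y": 0,"z": 0.15,"wx": 0,"wy": 0,"wz": 0,"hand": -1},
  {"x": 0,"y": 0,"z": 0.12,"wx": 0,"wy": 0,"wz": 0,"hand": -1},
  {"x": 0,"y": 0,"z": 0,"wx": 0,"wy": 0,"wz": 0,"hand": -1},
  {"x": 0,"y": 0,"z": 0,"wx": 0,"wy": 0,"wz": 0,"hand": -1},
])

```text
t: 13.75
ee_pos: [0.5217, 0.1389, 0.062]
tool_rot: [-0.0, 1.0, 0.0, 0.0]
wrist_force: [-0.5, 0.5, -2.1]
width: 0.694
finger_force: 65.6
```

Emit:
drive_tool([
  {"x": 0,"y": 0,"z": 0.12,"wx": 0,"wy": 0,"wz": 0,"hand": -1},
  {"x": 0,"y": 0,"z": 0,"wx": 0,"wy": 0,"wz": 0,"hand": -1},
  {"x": 0,"y": 0,"z": 0,"wx": 0,"wy": 0,"wz": 0,"hand": 0.6},
  {"x": 0,"y": 0,"z": 0,"wx": 0,"wy": 0,"wz": 0,"hand": 0.9},
  {"x": 0,"y": 0,"z": 0,"wx": 0,"wy": 0,"wz": 0,"hand": 1},
  {"x": 0,"y": 0,"z": 0,"wx": 0,"wy": 0,"wz": 0,"hand": 1},
  {"x": 0,"y": 0,"z": -0.6,"wx": 0,"wy": 0,"wz": 0,"hand": 1},
  {"x": 0,"y": 0,"z": -0.9,"wx": 0,"wy": 0,"wz": 0,"hand": 1},
  {"x": 0,"y": 0,"z": -1,"wx": 0,"wy": 0,"wz": 0,"hand": 1},
  {"x": 0,"y": 0,"z": -1,"wx": 0,"wy": 0,"wz": 0,"hand": 1},
  {"x": -0.075,"y": -0.475,"z": -0.5,"wx": 0,"wy": 0,"wz": 0,"hand": 1},
  {"x": -0.1,"y": -1,"z": 0,"wx": 0,"wy": 0,"wz": 0,"hand": 0.5},
  {"x": -0.1,"y": -1,"z": 0,"wx": 0,"wy": 0,"wz": 0,"hand": 0},
  {"x": -0.1,"y": -1,"z": 0,"wx": 0,"wy": 0,"wz": 0,"hand": 0},
  {"x": -0.1,"y": -1,"z": 0,"wx": 0,"wy": 0,"wz": 0,"hand": 0},
  {"x": -0.1,"y": -1,"z": 0,"wx": 0,"wy": 0,"wz": 0,"hand": 0},
  {"x": -0.1,"y": -1,"z": 0,"wx": 0,"wy": 0,"wz": 0,"hand": 0},
  {"x": -0.2,"y": -1,"z": 0,"wx": 0,"wy": 0,"wz": 0,"hand": 0},
  {"x": 0,"y": 0,"z": 0,"wx": 0,"wy": 0,"wz": 0,"hand": 0},
  {"x": 0,"y": 0,"z": 0,"wx": 0,"wy": 0,"wz": 0,"hand": 0},
])

```text
t: 15.75
ee_pos: [0.5564, -0.1609, 0.2164]
tool_rot: [0.001, 1.0, 0.0, -0.0]
wrist_force: [-0.0, 0.8, -0.0]
width: 0.503
finger_force: 0.0
```

Emit:
drive_tool([
  {"x": 0,"y": 0,"z": 0,"wx": 0,"wy": 0,"wz": 0.935,"hand": 0},
  {"x": 0,"y": 0,"z": 0,"wx": 0,"wy": 0,"wz": 0.935,"hand": 0},
  {"x": 0,"y": 0,"z": 0,"wx": 0,"wy": 0,"wz": 0.935,"hand": 0},
  {"x": 0,"y": 0,"z": 0,"wx": 0,"wy": 0,"wz": 0.935,"hand": 0},
  {"x": 0,"y": 0,"z": 0,"wx": 0,"wy": 0,"wz": 0.935,"hand": 0},
  {"x": 0,"y": 0,"z": 0,"wx": 0,"wy": 0,"wz": 0.935,"hand": 0},
  {"x": 0,"y": 0,"z": 0,"wx": 0,"wy": 0,"wz": 0.935,"hand": 0},
  {"x": 0,"y": 0,"z": 0,"wx": 0,"wy": 0,"wz": 0.935,"hand": 0},
  {"x": 0,"y": 0,"z": 0,"wx": 0,"wy": 0,"wz": 0.935,"hand": 0},
  {"x": 0,"y": 0,"z": 0,"wx": 0,"wy": 0,"wz": 0.935,"hand": 0},
  {"x": 0,"y": 0,"z": 0,"wx": 0,"wy": 0,"wz": 0.935,"hand": 0},
  {"x": 0,"y": 0,"z": 0,"wx": 0,"wy": 0,"wz": 0.935,"hand": 0},
  {"x": 0,"y": 0,"z": 0,"wx": 0,"wy": 0,"wz": 0.935,"hand": 0},
  {"x": 0,"y": 0,"z": 0,"wx": 0,"wy": 0,"wz": 0.935,"hand": 0},
  {"x": 0,"y": 0,"z": 0,"wx": 0,"wy": 0,"wz": 0,"hand": 0},
  {"x": 0,"y": 0,"z": 0,"wx": 0,"wy": 0,"wz": 0,"hand": 0},
])

```text
t: 17.35
ee_pos: [0.5564, -0.159, 0.2167]
tool_rot: [0.706, 0.709, -0.0, -0.0]
wrist_force: [1.0, 0.3, -0.1]
width: 0.505
finger_force: 0.0
```

```bash
python3 - <<'E'
from h import *
save("wrist","w5"); save("scene","s5"); s=get_state(); print(s['t'],s['ee_pos'],s['joints'])
a=cv2.imread('pics/w5.png'); b=cv2.imread('pics/s5.png')[100:300,120:400]; b=cv2.resize(b,None,fx=1.4,fy=1.4)
o=np.zeros((384,512+b.shape[1],3),np.uint8)[:, :]; o[:,:512]=a; o[:b.shape[0],512:]=b; cv2.imwrite('pics/c5.png',cv2.resize(o,(800,int(384*800/o.shape[1]))))
E
```

```text
17.45 [ 0.55648232 -0.15945164  0.21673452] [-3.90751435e-01  2.17123761e-01 -1.81403709e-01  1.17251503e+00
  8.23129827e-05  1.17683770e+00]
```

View pics/c5.png

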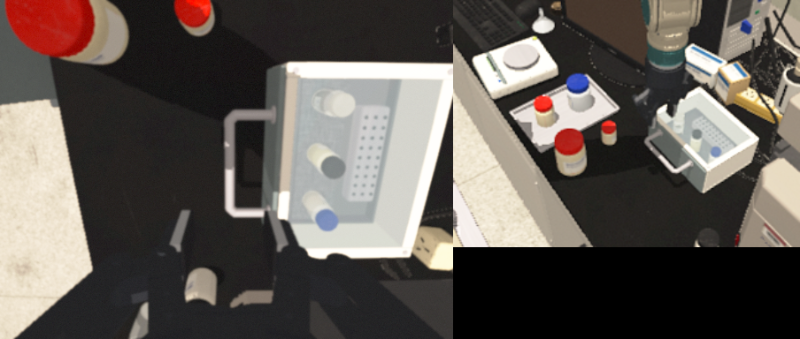

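Both jars stand upright on the tray. The handle bar lies between the fingers in wrist view x≈230, which is centred.

Emit:
drive_tool([
  {"x": 0,"y": 0.04,"z": 0.5,"wx": 0,"wy": 0,"wz": 0,"hand": -0.2},
  {"x": 0,"y": 0,"z": 0.7,"wx": 0,"wy": 0,"wz": 0,"hand": -0.2},
  {"x": 0,"y": 0,"z": 0.7,"wx": 0,"wy": 0,"wz": 0,"hand": -0.2},
  {"x": 0,"y": 0,"z": 0.7,"wx": 0,"wy": 0,"wz": 0,"hand": -0.2},
  {"x": 0,"y": 0,"z": 0.6,"wx": 0,"wy": 0,"wz": 0,"hand": -0.2},
  {"x": 0,"y": 0,"z": 0.27,"wx": 0,"wy": 0,"wz": 0,"hand": -0.2},
  {"x": 0,"y": 0,"z": 0,"wx": 0,"wy": 0,"wz": 0,"hand": -0.2},
  {"x": 0,"y": 0,"z": 0,"wx": 0,"wy": 0,"wz": 0,"hand": -0.2},
  {"x": 0,"y": 0,"z": 0,"wx": 0,"wy": 0,"wz": 0,"hand": -0.5},
  {"x": 0,"y": 0,"z": 0,"wx": 0,"wy": 0,"wz": 0,"hand": -1},
  {"x": 0,"y": 0,"z": 0,"wx": 0,"wy": 0,"wz": 0,"hand": -1},
  {"x": 0,"y": 0,"z": 0,"wx": 0,"wy": 0,"wz": 0,"hand": -1},
  {"x": 0,"y": 0,"z": 0,"wx": 0,"wy": 0,"wz": 0,"hand": -1},
])

```text
t: 18.75
ee_pos: [0.5572, -0.1606, 0.0795]
tool_rot: [0.707, 0.707, -0.001, -0.0]
wrist_force: [-5.6, -0.4, 6.8]
width: 0.092
finger_force: 58.5
```

Emit:
drive_tool([
  {"x": 0,"y": -0.2,"z": 0,"wx": 0,"wy": 0,"wz": 0,"hand": -1},
  {"x": 0,"y": -0.4,"z": 0,"wx": 0,"wy": 0,"wz": 0,"hand": -1},
  {"x": 0,"y": -0.5,"z": 0,"wx": 0,"wy": 0,"wz": 0,"hand": -1},
  {"x": 0,"y": -0.5,"z": 0,"wx": 0,"wy": 0,"wz": 0,"hand": -1},
  {"x": 0,"y": -0.5,"z": 0,"wx": 0,"wy": 0,"wz": 0,"hand": -1},
  {"x": 0,"y": -0.5,"z": 0,"wx": 0,"wy": 0,"wz": 0,"hand": -1},
  {"x": 0,"y": -0.4,"z": 0,"wx": 0,"wy": 0,"wz": 0,"hand": -1},
  {"x": 0,"y": -0.2,"z": 0,"wx": 0,"wy": 0,"wz": 0,"hand": -1},
  {"x": 0,"y": 0,"z": 0,"wx": 0,"wy": 0,"wz": 0,"hand": -1},
  {"x": 0,"y": 0,"z": 0,"wx": 0,"wy": 0,"wz": 0,"hand": -1},
  {"x": 0,"y": 0,"z": 0,"wx": 0,"wy": 0,"wz": 0,"hand": -1},
])

```text
t: 19.85
ee_pos: [0.4314, -0.1617, 0.0795]
tool_rot: [0.707, 0.707, -0.0, 0.002]
wrist_force: [-1.1, -3.3, 6.0]
width: 0.092
finger_force: 60.1
```

Emit:
drive_tool([
  {"x": 0,"y": 0,"z": 0,"wx": 0,"wy": 0,"wz": 0,"hand": -0.5},
  {"x": 0,"y": 0,"z": 0,"wx": 0,"wy": 0,"wz": 0,"hand": -0.2},
  {"x": 0,"y": 0,"z": 0,"wx": 0,"wy": 0,"wz": 0,"hand": -0.2},
  {"x": 0,"y": 0,"z": -0.5,"wx": 0,"wy": 0,"wz": 0,"hand": -0.2},
  {"x": 0,"y": 0,"z": -0.9,"wx": 0,"wy": 0,"wz": 0,"hand": -0.2},
  {"x": 0,"y": 0,"z": -0.9,"wx": 0,"wy": 0,"wz": 0,"hand": -0.2},
  {"x": 0,"y": 0,"z": -0.9,"wx": 0,"wy": 0,"wz": 0,"hand": 0},
  {"x": -0.3,"y": 0.5,"z": -0.8,"wx": 0,"wy": 0,"wz": 0,"hand": 0},
  {"x": -0.4,"y": 0.7,"z": 0,"wx": 0,"wy": 0,"wz": 0,"hand": 0},
  {"x": -0.4,"y": 0.7,"z": 0,"wx": 0,"wy": 0,"wz": 0,"hand": 0},
  {"x": -0.4,"y": 0.6,"z": 0,"wx": 0,"wy": 0,"wz": 0,"hand": 0},
  {"x": 0,"y": 0,"z": 0,"wx": 0,"wy": 0,"wz": 0,"hand": 0},
  {"x": 0,"y": 0,"z": 0,"wx": 0,"wy": 0,"wz": 0,"hand": 0},
  {"x": 0,"y": 0,"z": 0,"wx": 0,"wy": 0,"wz": 0,"hand": 0},
])

```text
t: 21.25
ee_pos: [0.5291, -0.2193, 0.2372]
tool_rot: [0.707, 0.707, -0.0, -0.001]
wrist_force: [0.3, 0.2, 0.0]
width: 0.501
finger_force: 0.0
```

```bash
python3 - <<'E'
from h import *
save("wrist","w6"); s=get_state(); print(s['t'],s['ee_pos'])
D=np.load('pics/w6.npz'); C=cloud(D); hsv=cv2.cvtColor(D['p'],cv2.COLOR_RGB2HSV); H,S,V=cv2.split(hsv)
m=(H>100)&(H<132)&(S>90)&(V>50)
k,l,st,ce=cv2.connectedComponentsWithStats(m.astype(np.uint8))
for i in range(1,k):
    if st[i,4]<60: continue
    T=C[l==i]; z9=np.percentile(T[:,2],80); T=T[abs(T[:,2]-z9)<.005]
    print(ce[i].round(),st[i,4],'z%.3f'%z9,((T.min(0)+T.max(0))/2)[:2].round(4),T[:,:2].mean(0).round(4),np.ptp(T,0).round(3),onz(D,*ce[i],.08).round(4))
E
```

```text
21.3 [ 0.52913077 -0.21928073  0.23749038]
[273. 188.] 401 z0.084 [ 0.5437 -0.2264] [ 0.544  -0.2258] [0.021 0.022 0.007] [ 0.544  -0.2265  0.08  ]
```

View pics/w6.png

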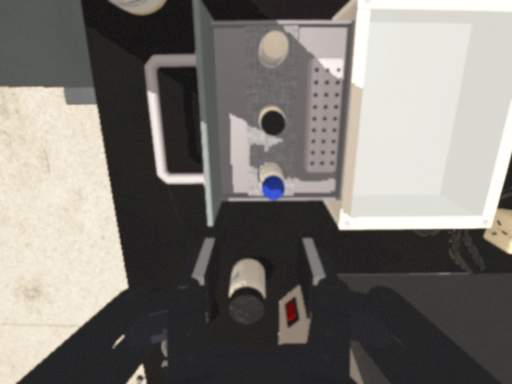

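The drawer is open. The blue cap is at (273,188), with the black cap at (272,122) and the white cap at (273,48). The panel and the box lid both leave room for the fingers.

Emit:
drive_tool([
  {"x": -0.17,"y": 0.37,"z": 0.3,"wx": 0,"wy": 0,"wz": 0,"hand": 0},
  {"x": 0,"y": 0,"z": 0.7,"wx": 0,"wy": 0,"wz": 0,"hand": 0},
  {"x": 0,"y": 0,"z": 0.7,"wx": 0,"wy": 0,"wz": 0,"hand": 0},
  {"x": 0,"y": 0,"z": 0.7,"wx": 0,"wy": 0,"wz": 0,"hand": 0},
  {"x": 0,"y": 0,"z": 0.7,"wx": 0,"wy": 0,"wz": 0,"hand": 0},
  {"x": 0,"y": 0,"z": 0.6,"wx": 0,"wy": 0,"wz": 0,"hand": 0},
  {"x": 0,"y": 0,"z": 0.4,"wx": 0,"wy": 0,"wz": 0,"hand": 0},
  {"x": 0,"y": 0,"z": 0.25,"wx": 0,"wy": 0,"wz": 0,"hand": 0},
  {"x": 0,"y": 0,"z": 0,"wx": 0,"wy": 0,"wz": 0,"hand": 0},
  {"x": 0,"y": 0,"z": 0,"wx": 0,"wy": 0,"wz": 0,"hand": 0},
  {"x": 0,"y": 0,"z": 0,"wx": 0,"wy": 0,"wz": 0,"hand": -0.2},
  {"x": 0,"y": 0,"z": 0,"wx": 0,"wy": 0,"wz": 0,"hand": -0.4},
  {"x": 0,"y": 0,"z": 0,"wx": 0,"wy": 0,"wz": 0,"hand": -1},
  {"x": 0,"y": 0,"z": 0,"wx": 0,"wy": 0,"wz": 0,"hand": -1},
  {"x": 0,"y": 0,"z": 0,"wx": 0,"wy": 0,"wz": 0,"hand": -1},
  {"x": 0,"y": 0,"z": 0,"wx": 0,"wy": 0,"wz": 0,"hand": -1},
])

```text
t: 22.9
ee_pos: [0.546, -0.2275, 0.0654]
tool_rot: [0.707, 0.707, 0.0, 0.001]
wrist_force: [-1.2, 0.6, 5.7]
width: 0.291
finger_force: 58.5
```

Emit:
drive_tool([
  {"x": 0,"y": 0,"z": -0.25,"wx": 0,"wy": 0,"wz": 0,"hand": -1},
  {"x": 0,"y": 0,"z": -0.5,"wx": 0,"wy": 0,"wz": 0,"hand": -1},
  {"x": 0,"y": 0,"z": -0.7,"wx": 0,"wy": 0,"wz": 0,"hand": -1},
  {"x": 0,"y": 0,"z": -0.8,"wx": 0,"wy": 0,"wz": 0,"hand": -1},
  {"x": 0,"y": 0,"z": -0.8,"wx": 0,"wy": 0,"wz": 0,"hand": -1},
  {"x": 0,"y": 0,"z": -0.8,"wx": 0,"wy": 0,"wz": 0,"hand": -1},
  {"x": 0.3,"y": 0,"z": -0.6,"wx": 0,"wy": 0,"wz": 0,"hand": -1},
  {"x": 0.6,"y": -0.1,"z": -0.4,"wx": 0,"wy": 0,"wz": 0,"hand": -1},
  {"x": 0.8,"y": -0.1,"z": 0,"wx": 0,"wy": 0,"wz": 0,"hand": -1},
  {"x": 0.9,"y": -0.1,"z": 0,"wx": 0,"wy": 0,"wz": 0,"hand": -1},
  {"x": 0.9,"y": -0.1,"z": 0,"wx": 0,"wy": 0,"wz": 0,"hand": -1},
  {"x": 0.9,"y": -0.1,"z": 0,"wx": 0,"wy": 0,"wz": 0,"hand": -1},
  {"x": 0.9,"y": -0.2,"z": 0,"wx": 0,"wy": 0,"wz": 0,"hand": -1},
  {"x": 0.9,"y": -0.2,"z": 0,"wx": 0,"wy": 0,"wz": 0,"hand": -1},
  {"x": 0.9,"y": -0.2,"z": 0,"wx": 0,"wy": 0,"wz": 0,"hand": -1},
])

```text
t: 24.4
ee_pos: [0.5001, 0.0584, 0.2583]
tool_rot: [0.707, 0.707, 0.0, 0.0]
wrist_force: [0.1, 0.9, 0.4]
width: 0.293
finger_force: 58.7
```

Emit:
drive_tool([
  {"x": 0.9,"y": -0.2,"z": 0,"wx": 0,"wy": 0,"wz": 0,"hand": -1},
  {"x": 0.9,"y": -0.2,"z": 0,"wx": 0,"wy": 0,"wz": 0,"hand": -1},
  {"x": 0.9,"y": -0.2,"z": 0,"wx": 0,"wy": 0,"wz": 0,"hand": -1},
  {"x": 0.9,"y": -0.2,"z": 0,"wx": 0,"wy": 0,"wz": 0,"hand": -1},
  {"x": 0.9,"y": -0.2,"z": 0,"wx": 0,"wy": 0,"wz": 0,"hand": -1},
  {"x": 0.9,"y": -0.15,"z": 0,"wx": 0,"wy": 0,"wz": 0,"hand": -1},
  {"x": 0.9,"y": 0,"z": 0,"wx": 0,"wy": 0,"wz": 0,"hand": -1},
  {"x": 0.7,"y": 0,"z": 0,"wx": 0,"wy": 0,"wz": 0,"hand": -1},
  {"x": 0.31,"y": 0,"z": 0,"wx": 0,"wy": 0,"wz": 0,"hand": -1},
  {"x": 0,"y": 0,"z": 0,"wx": 0,"wy": 0,"wz": 0,"hand": -1},
  {"x": 0,"y": 0,"z": 0,"wx": 0,"wy": 0,"wz": 0,"hand": -1},
  {"x": 0,"y": 0,"z": 0,"wx": 0,"wy": 0,"wz": 0,"hand": -1},
])

```text
t: 25.6
ee_pos: [0.4546, 0.3481, 0.2579]
tool_rot: [0.707, 0.707, -0.0, 0.0]
wrist_force: [0.6, -0.3, -0.1]
width: 0.296
finger_force: 58.7
```

```bash
python3 - <<'E'
from h import *
save("wrist","w7"); s=get_state(); print(s['t'],s['ee_pos'],s['tool_rot'],s['width'])
D=np.load('pics/w7.npz'); C=cloud(D); g=cv2.cvtColor(D['p'],cv2.COLOR_RGB2GRAY)
m=(C[...,2]>.0575)&(C[...,2]<.069)&(np.hypot(C[...,0]-.456,C[...,1]-.349)<.07)
P=C[m]; print(len(P),((P.min(0)+P.max(0))/2).round(4),np.ptp(P,0).round(3),P.mean(0))
E
```

```text
25.65 [0.45464899 0.34813059 0.25801898] [ 7.07354652e-01  7.06858770e-01 -2.52514550e-04  1.09615769e-04] 0.2895414842856964
6008 [0.4574 0.3497 0.0611] [0.099 0.099 0.007] [0.45767725 0.35166982 0.06200235]
```

View pics/w7.png

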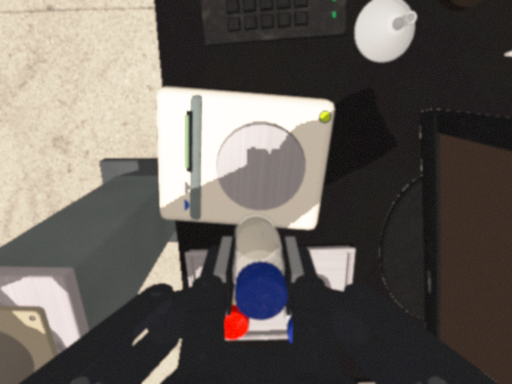

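The blue-capped vial is upright in the fingers and the pan is at (261,166). I'll lower it onto the pan.

Emit:
drive_tool([
  {"x": 0,"y": 0.06,"z": 0.4,"wx": 0,"wy": 0,"wz": 0,"hand": -1},
  {"x": 0,"y": 0,"z": 0.8,"wx": 0,"wy": 0,"wz": 0,"hand": -1},
  {"x": 0,"y": 0,"z": 0.8,"wx": 0,"wy": 0,"wz": 0,"hand": -1},
  {"x": 0,"y": 0,"z": 0.7,"wx": 0,"wy": 0,"wz": 0,"hand": -1},
  {"x": 0,"y": 0,"z": 0.5,"wx": 0,"wy": 0,"wz": 0,"hand": -1},
  {"x": 0,"y": 0,"z": 0.3,"wx": 0,"wy": 0,"wz": 0,"hand": -1},
  {"x": 0,"y": 0,"z": 0.13,"wx": 0,"wy": 0,"wz": 0,"hand": -1},
  {"x": 0,"y": 0,"z": 0,"wx": 0,"wy": 0,"wz": 0,"hand": -1},
  {"x": 0,"y": 0,"z": 0,"wx": 0,"wy": 0,"wz": 0,"hand": -1},
  {"x": 0,"y": 0,"z": 0,"wx": 0,"wy": 0,"wz": 0,"hand": -1},
])

```text
t: 26.65
ee_pos: [0.458, 0.3499, 0.1142]
tool_rot: [0.707, 0.707, 0.001, 0.0]
wrist_force: [0.0, -0.5, -0.2]
width: 0.295
finger_force: 58.7
```

Emit:
drive_tool([
  {"x": 0,"y": 0,"z": 0.06,"wx": 0,"wy": 0,"wz": 0,"hand": -1},
  {"x": 0,"y": 0,"z": 0.06,"wx": 0,"wy": 0,"wz": 0,"hand": -1},
  {"x": 0,"y": 0,"z": 0,"wx": 0,"wy": 0,"wz": 0,"hand": -1},
  {"x": 0,"y": 0,"z": 0,"wx": 0,"wy": 0,"wz": 0,"hand": -1},
])

```text
t: 27.05
ee_pos: [0.4577, 0.3499, 0.1094]
tool_rot: [0.707, 0.707, 0.001, 0.0]
wrist_force: [-0.6, -0.3, 5.9]
width: 0.29
finger_force: 59.3
```

Emit:
drive_tool([
  {"x": 0,"y": 0,"z": 0,"wx": 0,"wy": 0,"wz": 0,"hand": -0.35},
  {"x": 0,"y": 0,"z": 0,"wx": 0,"wy": 0,"wz": 0,"hand": -0.2},
  {"x": 0,"y": 0,"z": 0,"wx": 0,"wy": 0,"wz": 0,"hand": 0},
  {"x": 0,"y": 0,"z": 0,"wx": 0,"wy": 0,"wz": 0,"hand": 0},
  {"x": 0,"y": 0,"z": -0.3,"wx": 0,"wy": 0,"wz": 0,"hand": 0},
  {"x": 0,"y": 0,"z": -0.6,"wx": 0,"wy": 0,"wz": 0,"hand": 0},
  {"x": 0,"y": 0,"z": -0.8,"wx": 0,"wy": 0,"wz": 0,"hand": 0},
  {"x": 0,"y": 0,"z": -0.9,"wx": 0,"wy": 0,"wz": 0,"hand": 0},
  {"x": 0,"y": 0,"z": -0.9,"wx": 0,"wy": 0,"wz": 0,"hand": 0},
  {"x": 0,"y": 0,"z": -0.5,"wx": 0,"wy": 0,"wz": 0,"hand": -0.2},
  {"x": 0,"y": 0,"z": 0,"wx": 0,"wy": 0,"wz": 0,"hand": -0.2},
])

```text
t: 28.15
ee_pos: [0.4592, 0.3507, 0.2731]
tool_rot: [0.707, 0.707, 0.004, 0.001]
wrist_force: [0.3, 0.1, -0.0]
width: 0.402
finger_force: 0.0
```

```bash
python3 - <<'E'
from h import *
save("wrist","w8"); s=get_state(); print(s['t'],s['ee_pos'],s['tool_rot'],s['width'])
D=np.load('pics/w8.npz'); C=cloud(D); H,S,V=cv2.split(cv2.cvtColor(D['p'],cv2.COLOR_RGB2HSV))
m=(H>100)&(H<132)&(S>90)&(V>50)&(np.hypot(C[...,0]-.456,C[...,1]-.349)<.07)&(C[...,2]>.07)
T=C[m]; print(len(T),np.percentile(T[:,2],[10,80,95])); T=T[T[:,2]>np.percentile(T[:,2],80)-.004]; print(((T.min(0)+T.max(0))/2).round(4),np.ptp(T,0).round(3))
E
```

```text
28.2 [0.45812356 0.35005723 0.27055532] [7.06813319e-01 7.07395925e-01 2.35918329e-03 6.09367059e-04] 0.40336259666691326
504 [0.12364751 0.12649686 0.32356646]
[0.461  0.3546 0.2259] [0.033 0.03  0.207]
```

Emit:
drive_tool([
  {"x": -0.5,"y": 0,"z": 0,"wx": 0,"wy": 0,"wz": 0,"hand": -0.2},
  {"x": -0.9,"y": -0.05,"z": 0,"wx": 0,"wy": 0,"wz": 0,"hand": -0.2},
  {"x": -1,"y": -0.05,"z": 0,"wx": 0,"wy": 0,"wz": 0,"hand": -0.2},
  {"x": -1,"y": -0.05,"z": 0,"wx": 0,"wy": 0,"wz": 0,"hand": -0.2},
  {"x": -1,"y": -0.05,"z": 0,"wx": 0,"wy": 0,"wz": 0,"hand": -0.2},
  {"x": -1,"y": -0.05,"z": 0,"wx": 0,"wy": 0,"wz": 0,"hand": -0.2},
  {"x": -1,"y": -0.05,"z": 0,"wx": 0,"wy": 0,"wz": 0,"hand": -0.2},
  {"x": -1,"y": -0.05,"z": 0,"wx": 0,"wy": 0,"wz": 0,"hand": -0.2},
  {"x": -1,"y": -0.1,"z": 0,"wx": 0,"wy": 0,"wz": 0,"hand": -0.2},
  {"x": -1,"y": -0.1,"z": 0,"wx": 0,"wy": 0,"wz": 0,"hand": -0.2},
  {"x": -1,"y": -0.1,"z": 0,"wx": 0,"wy": 0,"wz": 0,"hand": -0.2},
  {"x": -1,"y": 0,"z": 0,"wx": 0,"wy": 0,"wz": 0,"hand": -0.2},
  {"x": -0.9,"y": 0,"z": 0,"wx": 0,"wy": 0,"wz": 0,"hand": -0.2},
  {"x": -0.5,"y": 0,"z": 0,"wx": 0,"wy": 0,"wz": 0,"hand": -0.2},
  {"x": 0,"y": 0,"z": 0.5,"wx": 0,"wy": 0,"wz": 0,"hand": -0.2},
  {"x": 0,"y": 0,"z": 0.8,"wx": 0,"wy": 0,"wz": 0,"hand": -0.2},
  {"x": 0,"y": 0,"z": 0.8,"wx": 0,"wy": 0,"wz": 0,"hand": -0.2},
  {"x": 0,"y": 0,"z": 0.4,"wx": 0,"wy": 0,"wz": 0,"hand": -0.2},
  {"x": 0,"y": 0,"z": 0,"wx": 0,"wy": 0,"wz": 0,"hand": -0.2},
  {"x": 0,"y": 0,"z": 0,"wx": 0,"wy": 0,"wz": 0,"hand": -0.2},
])

```text
t: 30.2
ee_pos: [0.4306, -0.1622, 0.1672]
tool_rot: [0.707, 0.707, -0.0, -0.001]
wrist_force: [0.8, 0.3, 0.1]
width: 0.403
finger_force: 0.0
```

```bash
python3 - <<'E'
from h import *
save("wrist","w9"); s=get_state(); print(s['t'],s['ee_pos'],s['width'])
D=np.load('pics/w9.npz'); C=cloud(D)
m=(C[...,2]>.066)&(C[...,2]<.088)&(abs(C[...,1]+.161)<.05)&(C[...,0]>.38)&(C[...,0]<.46)
P=C[m]; print(len(P),((P.min(0)+P.max(0))/2).round(4),np.ptp(P,0).round(3),P.mean(0))
E
```

```text
30.25 [ 0.43151411 -0.16266533  0.16818229] 0.40081946306640215
1648 [ 0.444  -0.161   0.0789] [0.032 0.1   0.009] [ 0.43410027 -0.15536722  0.07979265]
```

View pics/w9.png

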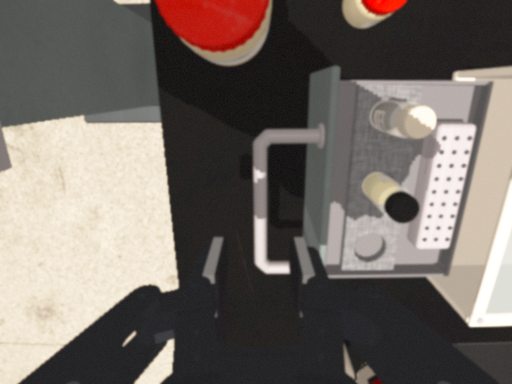

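The bar at (262,200) lies between the fingers. The hole for the blue vial is empty, and the white and black vials are in place.

Emit:
drive_tool([
  {"x": 0,"y": 0.02,"z": 0.5,"wx": 0,"wy": 0,"wz": 0,"hand": -0.2},
  {"x": 0,"y": 0,"z": 0.7,"wx": 0,"wy": 0,"wz": 0,"hand": -0.2},
  {"x": 0,"y": 0,"z": 0.6,"wx": 0,"wy": 0,"wz": 0,"hand": -0.2},
  {"x": 0,"y": 0,"z": 0.4,"wx": 0,"wy": 0,"wz": 0,"hand": -0.2},
  {"x": 0,"y": 0,"z": 0,"wx": 0,"wy": 0,"wz": 0,"hand": -0.2},
  {"x": 0,"y": 0,"z": 0,"wx": 0,"wy": 0,"wz": 0,"hand": -0.5},
  {"x": 0,"y": 0,"z": 0,"wx": 0,"wy": 0,"wz": 0,"hand": -1},
  {"x": 0,"y": 0,"z": 0,"wx": 0,"wy": 0,"wz": 0,"hand": -1},
  {"x": 0,"y": 0,"z": 0,"wx": 0,"wy": 0,"wz": 0,"hand": -1},
  {"x": 0,"y": 0.2,"z": 0,"wx": 0,"wy": 0,"wz": 0,"hand": -1},
  {"x": 0,"y": 0.4,"z": 0,"wx": 0,"wy": 0,"wz": 0,"hand": -1},
  {"x": 0,"y": 0.5,"z": 0,"wx": 0,"wy": 0,"wz": 0,"hand": -1},
  {"x": 0,"y": 0.5,"z": 0,"wx": 0,"wy": 0,"wz": 0,"hand": -1},
  {"x": 0,"y": 0.5,"z": 0,"wx": 0,"wy": 0,"wz": 0,"hand": -1},
  {"x": 0,"y": 0.4,"z": 0,"wx": 0,"wy": 0,"wz": 0,"hand": -1},
  {"x": 0,"y": 0.3,"z": 0,"wx": 0,"wy": 0,"wz": 0,"hand": -1},
  {"x": 0,"y": 0.2,"z": 0,"wx": 0,"wy": 0,"wz": 0,"hand": -1},
  {"x": 0,"y": 0,"z": 0,"wx": 0,"wy": 0,"wz": 0,"hand": -1},
  {"x": 0,"y": 0,"z": 0,"wx": 0,"wy": 0,"wz": 0,"hand": -1},
])

```text
t: 32.15
ee_pos: [0.5543, -0.1623, 0.0817]
tool_rot: [0.706, 0.708, 0.002, 0.001]
wrist_force: [0.7, 3.4, 5.8]
width: 0.093
finger_force: 59.5
```

Emit:
drive_tool([
  {"x": 0,"y": 0.1,"z": 0,"wx": 0,"wy": 0,"wz": 0,"hand": -1},
  {"x": 0,"y": 0.06,"z": 0,"wx": 0,"wy": 0,"wz": 0,"hand": -1},
  {"x": 0,"y": 0,"z": 0,"wx": 0,"wy": 0,"wz": 0,"hand": -1},
  {"x": 0,"y": 0,"z": 0,"wx": 0,"wy": 0,"wz": 0,"hand": -1},
])

```text
t: 32.55
ee_pos: [0.5572, -0.1622, 0.0816]
tool_rot: [0.707, 0.707, -0.001, -0.001]
wrist_force: [-6.0, 1.9, 12.5]
width: 0.094
finger_force: 60.3
```

Emit:
drive_tool([
  {"x": 0,"y": -0.05,"z": 0,"wx": 0,"wy": 0,"wz": 0,"hand": -0.5},
  {"x": 0,"y": 0,"z": 0,"wx": 0,"wy": 0,"wz": 0,"hand": -0.2},
  {"x": 0,"y": 0,"z": 0,"wx": 0,"wy": 0,"wz": 0,"hand": -0.2},
  {"x": 0,"y": 0,"z": -0.6,"wx": 0,"wy": 0,"wz": 0,"hand": -0.2},
  {"x": 0,"y": 0,"z": -0.9,"wx": 0,"wy": 0,"wz": 0,"hand": -0.2},
  {"x": 0,"y": 0,"z": -1,"wx": 0,"wy": 0,"wz": -0.935,"hand": 0},
  {"x": 0,"y": 0,"z": -1,"wx": 0,"wy": 0,"wz": -0.935,"hand": 1},
  {"x": 0,"y": 0,"z": -0.8,"wx": 0,"wy": 0,"wz": -0.935,"hand": 1},
  {"x": 0,"y": 0,"z": 0,"wx": 0,"wy": 0,"wz": -0.935,"hand": 1},
  {"x": 0,"y": 0,"z": 0,"wx": 0,"wy": 0,"wz": -0.935,"hand": 1},
  {"x": 0,"y": 0,"z": 0,"wx": 0,"wy": 0,"wz": -0.935,"hand": 1},
  {"x": 0,"y": 0,"z": 0,"wx": 0,"wy": 0,"wz": -0.935,"hand": 1},
  {"x": 0,"y": 0,"z": 0,"wx": 0,"wy": 0,"wz": -0.935,"hand": 1},
  {"x": 0,"y": 0,"z": 0,"wx": 0,"wy": 0,"wz": -0.935,"hand": 1},
  {"x": 0,"y": 0,"z": 0,"wx": 0,"wy": 0,"wz": -0.935,"hand": 1},
  {"x": 0,"y": 0,"z": 0,"wx": 0,"wy": 0,"wz": -0.935,"hand": 1},
  {"x": 0,"y": 0,"z": 0,"wx": 0,"wy": 0,"wz": -0.935,"hand": 1},
  {"x": 0,"y": 0,"z": 0,"wx": 0,"wy": 0,"wz": -0.935,"hand": 1},
  {"x": 0,"y": 0,"z": 0,"wx": 0,"wy": 0,"wz": -0.935,"hand": 1},
  {"x": 0,"y": 0,"z": 0,"wx": 0,"wy": 0,"wz": 0,"hand": 1},
])

```text
t: 34.55
ee_pos: [0.5566, -0.1626, 0.2516]
tool_rot: [-0.0, 1.0, 0.0, -0.0]
wrist_force: [-0.1, 0.4, 0.2]
width: 1.002
finger_force: 0.0
```

Emit:
drive_tool([
  {"x": 0,"y": 0.54,"z": 0,"wx": 0,"wy": 0,"wz": 0,"hand": 1},
  {"x": 0.1,"y": 1,"z": 0,"wx": 0,"wy": 0,"wz": 0,"hand": 1},
  {"x": 0.1,"y": 1,"z": 0,"wx": 0,"wy": 0,"wz": 0,"hand": 1},
  {"x": 0.1,"y": 1,"z": 0,"wx": 0,"wy": 0,"wz": 0,"hand": 1},
  {"x": 0.1,"y": 1,"z": 0,"wx": 0,"wy": 0,"wz": 0,"hand": 1},
  {"x": 0.2,"y": 1,"z": 0,"wx": 0,"wy": 0,"wz": 0,"hand": 1},
  {"x": 0.2,"y": 1,"z": 0,"wx": 0,"wy": 0,"wz": 0,"hand": 1},
  {"x": 0.075,"y": 1,"z": 0,"wx": 0,"wy": 0,"wz": 0,"hand": 1},
  {"x": 0,"y": 0,"z": 0,"wx": 0,"wy": 0,"wz": 0,"hand": 1},
  {"x": 0,"y": 0,"z": 0,"wx": 0,"wy": 0,"wz": 0,"hand": 1},
  {"x": 0,"y": 0,"z": 0,"wx": 0,"wy": 0,"wz": 0,"hand": 1},
])

```text
t: 35.65
ee_pos: [0.5215, 0.1383, 0.2518]
tool_rot: [0.0, 1.0, -0.0, -0.0]
wrist_force: [-0.0, -0.5, 0.0]
width: 1.003
finger_force: 0.0
```

```bash
cat > lids.py <<'E'
from h import *
import sys
save("wrist",sys.argv[1]); s=get_state(); print(s['t'],s['ee_pos'])
D=np.load(f'pics/{sys.argv[1]}.npz'); C=cloud(D); H,S,V=cv2.split(cv2.cvtColor(D['p'],cv2.COLOR_RGB2HSV))
for nm,m in(("red",((H<8)|(H>172))&(S>150)&(V>80)),("blue",(H>100)&(H<132)&(S>110)&(V>50))):
    k,l,st,ce=cv2.connectedComponentsWithStats(m.astype(np.uint8))
    for i in range(1,k):
        if st[i,4]<150: continue
        T=C[l==i]; z9=np.percentile(T[:,2],70); T=T[abs(T[:,2]-z9)<.005]
        print(nm,ce[i].round(),'z%.3f'%z9,((T.min(0)+T.max(0))/2)[:2].round(4),T[:,:2].mean(0).round(4),np.ptp(T,0).round(3))
E
python3 lids.py w10
```

```text
35.7 [0.5215954  0.13799352 0.25183335]
red [77. 50.] z0.102 [ 0.4042 -0.0194] [ 0.4036 -0.0179] [0.066 0.067 0.007]
red [259.  69.] z0.075 [0.4186 0.1395] [0.4187 0.1398] [0.045 0.045 0.005]
red [132. 168.] z0.053 [ 0.5209 -0.0055] [ 0.5202 -0.0043] [0.035 0.035 0.007]
blue [501. 116.] z0.127 [0.4574 0.3463] [0.4577 0.3446] [0.021 0.016 0.007]
blue [259. 176.] z0.091 [0.5206 0.1398] [0.5196 0.1399] [0.056 0.054 0.007]
```

Emit:
drive_tool([
  {"x": 0,"y": 0.03,"z": 0.6,"wx": 0,"wy": 0,"wz": 0,"hand": 1},
  {"x": 0,"y": 0,"z": 0.9,"wx": 0,"wy": 0,"wz": 0,"hand": 1},
  {"x": 0,"y": 0,"z": 0.9,"wx": 0,"wy": 0,"wz": 0,"hand": 1},
  {"x": 0,"y": 0,"z": 0.9,"wx": 0,"wy": 0,"wz": 0,"hand": 1},
  {"x": 0,"y": 0,"z": 0.8,"wx": 0,"wy": 0,"wz": 0,"hand": 1},
  {"x": 0,"y": 0,"z": 0.5,"wx": 0,"wy": 0,"wz": 0,"hand": 1},
  {"x": 0,"y": 0,"z": 0.25,"wx": 0,"wy": 0,"wz": 0,"hand": 1},
  {"x": 0,"y": 0,"z": 0,"wx": 0,"wy": 0,"wz": 0,"hand": 1},
  {"x": 0,"y": 0,"z": 0,"wx": 0,"wy": 0,"wz": 0,"hand": 1},
  {"x": 0,"y": 0,"z": 0,"wx": 0,"wy": 0,"wz": 0,"hand": 0.6},
  {"x": 0,"y": 0,"z": 0,"wx": 0,"wy": 0,"wz": 0,"hand": 0.4},
  {"x": 0,"y": 0,"z": 0,"wx": 0,"wy": 0,"wz": 0,"hand": -1},
  {"x": 0,"y": 0,"z": 0,"wx": 0,"wy": 0,"wz": 0,"hand": -1},
  {"x": 0,"y": 0,"z": 0,"wx": 0,"wy": 0,"wz": 0,"hand": -1},
  {"x": 0,"y": 0,"z": 0,"wx": 0,"wy": 0,"wz": 0,"hand": -1},
])

```text
t: 37.2
ee_pos: [0.5231, 0.1403, 0.0601]
tool_rot: [-0.0, 1.0, -0.0, 0.002]
wrist_force: [-0.4, -2.1, 6.4]
width: 0.696
finger_force: 64.6
```

Emit:
drive_tool([
  {"x": 0,"y": 0,"z": -0.4,"wx": 0,"wy": 0,"wz": 0,"hand": -1},
  {"x": 0,"y": 0,"z": -0.7,"wx": 0,"wy": 0,"wz": 0,"hand": -1},
  {"x": 0,"y": 0,"z": -0.9,"wx": 0,"wy": 0,"wz": 0,"hand": -1},
  {"x": 0,"y": 0,"z": -0.9,"wx": 0,"wy": 0,"wz": 0,"hand": -1},
  {"x": 0,"y": -0.4,"z": -0.8,"wx": 0,"wy": 0,"wz": 0,"hand": -1},
  {"x": 0,"y": -0.8,"z": -0.3,"wx": 0,"wy": 0,"wz": 0,"hand": -1},
  {"x": 0.1,"y": -0.9,"z": 0,"wx": 0,"wy": 0,"wz": 0,"hand": -1},
  {"x": 0.1,"y": -0.9,"z": 0,"wx": 0,"wy": 0,"wz": 0,"hand": -1},
  {"x": 0.1,"y": -0.9,"z": 0,"wx": 0,"wy": 0,"wz": 0,"hand": -1},
  {"x": 0.1,"y": -0.9,"z": 0,"wx": 0,"wy": 0,"wz": 0,"hand": -1},
  {"x": 0.1,"y": -0.9,"z": 0,"wx": 0,"wy": 0,"wz": 0,"hand": -1},
  {"x": 0.1,"y": -0.9,"z": 0,"wx": 0,"wy": 0,"wz": 0,"hand": -1},
  {"x": 0.1,"y": -0.9,"z": 0,"wx": 0,"wy": 0,"wz": 0,"hand": -1},
  {"x": 0.08,"y": -0.9,"z": 0,"wx": 0,"wy": 0,"wz": 0,"hand": -1},
  {"x": 0,"y": -0.6,"z": 0.3,"wx": 0,"wy": 0,"wz": 0,"hand": -1},
  {"x": 0,"y": -0.18,"z": 0.7,"wx": 0,"wy": 0,"wz": 0,"hand": -1},
  {"x": 0,"y": 0,"z": 0.9,"wx": 0,"wy": 0,"wz": 0,"hand": -1},
  {"x": 0,"y": 0,"z": 0.8,"wx": 0,"wy": 0,"wz": 0,"hand": -1},
  {"x": 0,"y": 0,"z": 0.6,"wx": 0,"wy": 0,"wz": 0,"hand": -1},
  {"x": 0,"y": 0,"z": 0,"wx": 0,"wy": 0,"wz": 0,"hand": -1},
])

```text
t: 39.2
ee_pos: [0.4872, -0.2249, 0.0825]
tool_rot: [-0.0, 1.0, 0.002, -0.003]
wrist_force: [-0.7, 0.1, -1.4]
width: 0.691
finger_force: 65.6
```

Emit:
drive_tool([
  {"x": 0,"y": 0,"z": 0.25,"wx": 0,"wy": 0,"wz": 0,"hand": -1},
  {"x": 0,"y": 0,"z": 0.2,"wx": 0,"wy": 0,"wz": 0,"hand": -1},
  {"x": 0,"y": 0,"z": 0.12,"wx": 0,"wy": 0,"wz": 0,"hand": -1},
  {"x": 0,"y": 0,"z": 0,"wx": 0,"wy": 0,"wz": 0,"hand": -1},
  {"x": 0,"y": 0,"z": 0,"wx": 0,"wy": 0,"wz": 0,"hand": -1},
  {"x": 0,"y": 0,"z": 0,"wx": 0,"wy": 0,"wz": 0,"hand": -1},
])

```text
t: 39.8
ee_pos: [0.4909, -0.2273, 0.0637]
tool_rot: [-0.0, 1.0, -0.0, 0.0]
wrist_force: [0.4, -1.0, -2.1]
width: 0.693
finger_force: 65.6
```

Emit:
drive_tool([
  {"x": -0.03,"y": 0,"z": 0.1,"wx": 0,"wy": 0,"wz": 0,"hand": -1},
  {"x": 0,"y": 0,"z": 0.06,"wx": 0,"wy": 0,"wz": 0,"hand": -1},
  {"x": 0,"y": 0,"z": 0,"wx": 0,"wy": 0,"wz": 0,"hand": -1},
  {"x": 0,"y": 0,"z": 0,"wx": 0,"wy": 0,"wz": 0,"hand": -1},
])

```text
t: 40.2
ee_pos: [0.4921, -0.2272, 0.0571]
tool_rot: [-0.0, 1.0, -0.0, 0.0]
wrist_force: [0.4, -0.2, 1.2]
width: 0.692
finger_force: 65.9
```

Emit:
drive_tool([
  {"x": 0,"y": 0,"z": 0,"wx": 0,"wy": 0,"wz": 0,"hand": 0.5},
  {"x": 0,"y": 0,"z": 0,"wx": 0,"wy": 0,"wz": 0,"hand": 0.8},
  {"x": 0,"y": 0,"z": 0,"wx": 0,"wy": 0,"wz": 0,"hand": 1},
  {"x": 0,"y": 0,"z": 0,"wx": 0,"wy": 0,"wz": 0,"hand": 1},
  {"x": 0,"y": 0,"z": -0.6,"wx": 0,"wy": 0,"wz": 0,"hand": 1},
  {"x": 0,"y": 0,"z": -0.9,"wx": 0,"wy": 0,"wz": 0,"hand": 1},
  {"x": 0,"y": 0,"z": -1,"wx": 0,"wy": 0,"wz": 0,"hand": 1},
  {"x": 0,"y": 0,"z": -1,"wx": 0,"wy": 0,"wz": 0,"hand": 1},
  {"x": 0.1,"y": 0.66,"z": -0.6,"wx": 0,"wy": 0,"wz": 0,"hand": 1},
  {"x": 0.2,"y": 1,"z": 0,"wx": 0,"wy": 0,"wz": 0,"hand": 1},
  {"x": 0.2,"y": 1,"z": 0,"wx": 0,"wy": 0,"wz": 0,"hand": 1},
  {"x": 0.2,"y": 1,"z": 0,"wx": 0,"wy": 0,"wz": 0,"hand": 1},
  {"x": 0.2,"y": 1,"z": 0,"wx": 0,"wy": 0,"wz": 0,"hand": 1},
  {"x": 0.2,"y": 1,"z": 0,"wx": 0,"wy": 0,"wz": 0,"hand": 1},
  {"x": 0.2,"y": 1,"z": 0,"wx": 0,"wy": 0,"wz": 0,"hand": 1},
  {"x": 0.2,"y": 1,"z": 0,"wx": 0,"wy": 0,"wz": 0,"hand": 1},
  {"x": 0.2,"y": 1,"z": 0,"wx": 0,"wy": 0,"wz": 0,"hand": 1},
  {"x": 0.04,"y": 0.5,"z": 0,"wx": 0,"wy": 0,"wz": 0,"hand": 1},
  {"x": 0,"y": 0,"z": 0,"wx": 0,"wy": 0,"wz": 0,"hand": 1},
  {"x": 0,"y": 0,"z": 0,"wx": 0,"wy": 0,"wz": 0,"hand": 1},
])

```text
t: 42.2
ee_pos: [0.4217, 0.1393, 0.2207]
tool_rot: [-0.001, 1.0, -0.0, 0.0]
wrist_force: [-0.3, -0.4, 0.1]
width: 1.003
finger_force: 0.0
```

Emit:
drive_tool([
  {"x": 0.03,"y": 0,"z": 0.5,"wx": 0,"wy": 0,"wz": 0,"hand": 1},
  {"x": 0,"y": 0,"z": 0.9,"wx": 0,"wy": 0,"wz": 0,"hand": 1},
  {"x": 0,"y": 0,"z": 0.9,"wx": 0,"wy": 0,"wz": 0,"hand": 1},
  {"x": 0,"y": 0,"z": 0.9,"wx": 0,"wy": 0,"wz": 0,"hand": 1},
  {"x": 0,"y": 0,"z": 0.65,"wx": 0,"wy": 0,"wz": 0,"hand": 1},
  {"x": 0,"y": 0,"z": 0.32,"wx": 0,"wy": 0,"wz": 0,"hand": 1},
  {"x": 0,"y": 0,"z": 0,"wx": 0,"wy": 0,"wz": 0,"hand": 1},
  {"x": 0,"y": 0,"z": 0,"wx": 0,"wy": 0,"wz": 0,"hand": 1},
  {"x": 0,"y": 0,"z": 0,"wx": 0,"wy": 0,"wz": 0,"hand": 0.4},
  {"x": 0,"y": 0,"z": 0,"wx": 0,"wy": 0,"wz": 0,"hand": 0.2},
  {"x": 0,"y": 0,"z": 0,"wx": 0,"wy": 0,"wz": 0,"hand": 0},
  {"x": 0,"y": 0,"z": 0,"wx": 0,"wy": 0,"wz": 0,"hand": -1},
  {"x": 0,"y": 0,"z": 0,"wx": 0,"wy": 0,"wz": 0,"hand": -1},
  {"x": 0,"y": 0,"z": 0,"wx": 0,"wy": 0,"wz": 0,"hand": -1},
  {"x": 0,"y": 0,"z": 0,"wx": 0,"wy": 0,"wz": 0,"hand": -1},
])

```text
t: 43.7
ee_pos: [0.4216, 0.1392, 0.0555]
tool_rot: [-0.0, 1.0, -0.0, 0.001]
wrist_force: [-0.6, -1.7, 7.2]
width: 0.555
finger_force: 61.4
```

Emit:
drive_tool([
  {"x": 0,"y": 0,"z": -0.4,"wx": 0,"wy": 0,"wz": 0,"hand": -1},
  {"x": 0,"y": 0,"z": -0.7,"wx": 0,"wy": 0,"wz": 0,"hand": -1},
  {"x": 0,"y": 0,"z": -0.9,"wx": 0,"wy": 0,"wz": 0,"hand": -1},
  {"x": 0,"y": 0,"z": -0.9,"wx": 0,"wy": 0,"wz": 0,"hand": -1},
  {"x": 0,"y": -0.4,"z": -0.6,"wx": 0,"wy": 0,"wz": 0,"hand": -1},
  {"x": -0.2,"y": -0.8,"z": -0.25,"wx": 0,"wy": 0,"wz": 0,"hand": -1},
  {"x": -0.3,"y": -0.9,"z": 0,"wx": 0,"wy": 0,"wz": 0,"hand": -1},
  {"x": -0.3,"y": -0.9,"z": 0,"wx": 0,"wy": 0,"wz": 0,"hand": -1},
  {"x": -0.3,"y": -0.9,"z": 0,"wx": 0,"wy": 0,"wz": 0,"hand": -1},
  {"x": -0.3,"y": -0.9,"z": 0,"wx": 0,"wy": 0,"wz": 0,"hand": -1},
  {"x": -0.2,"y": -0.8,"z": 0,"wx": 0,"wy": 0,"wz": 0,"hand": -1},
  {"x": -0.06,"y": -0.49,"z": 0.3,"wx": 0,"wy": 0,"wz": 0,"hand": -1},
  {"x": 0,"y": 0,"z": 0.7,"wx": 0,"wy": 0,"wz": 0,"hand": -1},
  {"x": 0,"y": 0,"z": 0.8,"wx": 0,"wy": 0,"wz": 0,"hand": -1},
  {"x": 0,"y": 0,"z": 0.8,"wx": 0,"wy": 0,"wz": 0,"hand": -1},
  {"x": 0,"y": 0,"z": 0.6,"wx": 0,"wy": 0,"wz": 0,"hand": -1},
  {"x": 0,"y": 0,"z": 0.3,"wx": 0,"wy": 0,"wz": 0,"hand": -1},
  {"x": 0,"y": 0,"z": 0,"wx": 0,"wy": 0,"wz": 0,"hand": -1},
  {"x": 0,"y": 0,"z": 0,"wx": 0,"wy": 0,"wz": 0,"hand": -1},
  {"x": 0,"y": 0,"z": 0,"wx": 0,"wy": 0,"wz": 0,"hand": -1},
])

```text
t: 45.7
ee_pos: [0.4887, -0.1047, 0.0656]
tool_rot: [-0.0, 1.0, -0.001, 0.002]
wrist_force: [-0.5, 0.8, -1.1]
width: 0.556
finger_force: 62.7
```

Down 13 mm, check contact, then release and look.

Emit:
drive_tool([
  {"x": 0.02,"y": 0,"z": 0.15,"wx": 0,"wy": 0,"wz": 0,"hand": -1},
  {"x": 0,"y": 0,"z": 0.1,"wx": 0,"wy": 0,"wz": 0,"hand": -1},
  {"x": 0,"y": 0,"z": 0.06,"wx": 0,"wy": 0,"wz": 0,"hand": -1},
  {"x": 0,"y": 0,"z": 0,"wx": 0,"wy": 0,"wz": 0,"hand": -1},
  {"x": 0,"y": 0,"z": 0,"wx": 0,"wy": 0,"wz": 0,"hand": -1},
])

```text
t: 46.2
ee_pos: [0.4864, -0.1042, 0.0525]
tool_rot: [-0.0, 1.0, -0.0, -0.0]
wrist_force: [-1.8, 0.3, 6.7]
width: 0.557
finger_force: 63.6
```

Emit:
drive_tool([
  {"x": 0,"y": 0,"z": 0,"wx": 0,"wy": 0,"wz": 0,"hand": 0.3},
  {"x": 0,"y": 0,"z": 0,"wx": 0,"wy": 0,"wz": 0,"hand": 0.6},
  {"x": 0,"y": 0,"z": 0,"wx": 0,"wy": 0,"wz": 0,"hand": 0.8},
  {"x": 0,"y": 0,"z": 0,"wx": 0,"wy": 0,"wz": 0,"hand": 0.8},
  {"x": 0,"y": 0,"z": -0.6,"wx": 0,"wy": 0,"wz": 0,"hand": 0.8},
  {"x": 0,"y": 0,"z": -1,"wx": 0,"wy": 0,"wz": 0,"hand": 1},
  {"x": 0,"y": 0,"z": -1,"wx": 0,"wy": 0,"wz": 0,"hand": 1},
  {"x": 0,"y": 0,"z": -1,"wx": 0,"wy": 0,"wz": 0,"hand": 1},
  {"x": 0,"y": 0,"z": -1,"wx": 0,"wy": 0,"wz": 0,"hand": 1},
  {"x": 0,"y": 0,"z": -1,"wx": 0,"wy": 0,"wz": 0,"hand": 1},
  {"x": 0,"y": 0,"z": -1,"wx": 0,"wy": 0,"wz": 0,"hand": 1},
  {"x": -0.9,"y": -0.55,"z": -1,"wx": 0,"wy": 0,"wz": 0,"hand": 1},
  {"x": 0,"y": 0,"z": 0,"wx": 0,"wy": 0,"wz": 0,"hand": 1},
  {"x": 0,"y": 0,"z": 0,"wx": 0,"wy": 0,"wz": 0,"hand": 1},
  {"x": 0,"y": 0,"z": 0,"wx": 0,"wy": 0,"wz": 0,"hand": 1},
])

```text
t: 47.7
ee_pos: [0.5162, -0.1226, 0.3483]
tool_rot: [-0.0, 1.0, 0.001, -0.002]
wrist_force: [1.2, 0.2, -1.0]
width: 0.994
finger_force: 0.0
```

```bash
python3 lids.py w11; python3 - <<'E'
from h import *
save("scene","s11")
for f in('w3','w11'):
    D=np.load(f'pics/{f}.npz'); C=cloud(D); a=C[160:200,190:280]; m=(a[...,2]>.066)&(a[...,2]<.09); b=a[m]; print(f,'bar front x',np.percentile(b[:,0],[1,10]).round(4),(D['d'][160:200,190:280]>0).sum())
for f in('scene0','s11'):
    D=np.load(f'pics/{f}.npz'); C=cloud(D); m=(C[...,2]>.068)&(C[...,2]<.09)&(abs(C[...,1]+.161)<.045)&(C[...,0]>.53)&(C[...,0]<.575); print(f,m.sum(),C[m].mean(0).round(4))
    H,S,V=cv2.split(cv2.cvtColor(D['p'],cv2.COLOR_RGB2HSV))
    for nm,mm,c in(('red',((H<8)|(H>172))&(S>150)&(V>80),(.485,-.105)),('blue',(H>105)&(H<130)&(S>130)&(V>60),(.489,-.227))):
        q=mm&(np.hypot(C[...,0]-c[0],C[...,1]-c[1])<.045); v,u=np.nonzero(q); print(nm,u.mean().round(2),v.mean().round(2),C[q].mean(0).round(4))
a=cv2.imread('pics/w11.png'); b=cv2.imread('pics/s11.png')[100:300,120:400]; b=cv2.resize(b,None,fx=1.4,fy=1.4)
o=np.zeros((384,512+b.shape[1],3),np.uint8); o[:,:512]=a; o[:b.shape[0],512:]=b; cv2.imwrite('pics/c11.png',cv2.resize(o,(800,int(384*800/o.shape[1]))))
E
```

```text
47.75 [ 0.51591956 -0.12243896  0.34798726]
red [344.  66.] z0.101 [ 0.404  -0.0201] [ 0.4037 -0.0206] [0.065 0.066 0.007]
red [272. 131.] z0.072 [ 0.483  -0.1023] [ 0.483  -0.1026] [0.046 0.046 0.006]
red [338. 155.] z0.053 [ 0.5208 -0.0054] [ 0.5203 -0.0058] [0.034 0.033 0.007]
blue [178. 138.] z0.088 [ 0.4908 -0.2259] [ 0.4892 -0.2252] [0.058 0.058 0.007]
w3 bar front x [0.5531 0.5541] 3588
w11 bar front x [0.5529 0.5535] 3589
scene0 99 [ 0.5555 -0.1608  0.0792]
red 253.44 226.12 [ 0.4822 -0.1082  0.0719]
blue 281.09 253.14 [ 0.4865 -0.2323  0.0877]
s11 99 [ 0.5555 -0.1622  0.0792]
red 252.99 226.46 [ 0.4806 -0.1083  0.0717]
blue 280.96 252.63 [ 0.4871 -0.2309  0.0878]
```

View pics/c11.png

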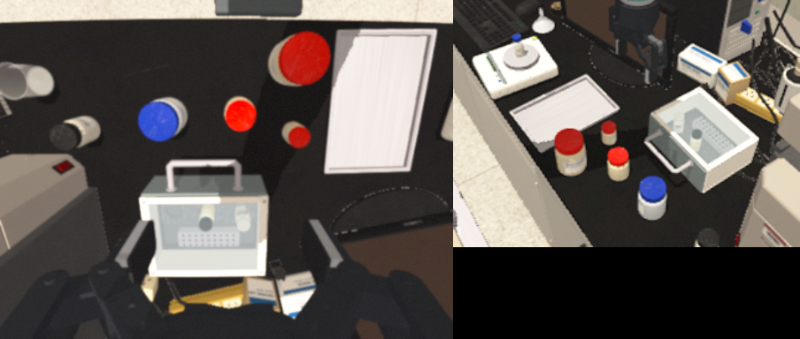

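The jars are back to within about 2 mm. The drawer is shut, with its bar at the same place as at the start. The white and black vials are in their holes, and the blue-capped vial stands on the pan. Handing in.

```bash
python3 -c "
from rig import *
print(job_done())"
```

```text
the job is handed in; nothing more can be done
None
```

The job is handed in, but the hand-in returned no verdict: by my last measurements the blue-capped vial stands upright about 4 mm from the pan's centre, the drawer is shut with the other two vials in it, and both jars are back within about 2 mm of where they stood.

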